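# Pack the gap behind a shoe last

### The job

The shoe last in the cradle has a gap between its heel and the leaning heel stop. Stand spacers from the rack in the gap against the stop, one or two as the gap needs, then take the wedge, dip its thin end into the open talc tin, and push it thin end down between the heel and the spacers until you feel it jam tight, a good way down in the gap but not bottomed on the cradle's board. Finish still gripping the wedge and pressing it in; do not shove the last along its slide, tip the tin or knock the glue jar or the spare last.

Things in the scene. Friction and masses are not known exactly. Their poses are not given: they have to be found in the camera images.
- cradle: Fixed wooden cradle: dark base board 420 x 110 mm, 12 mm thick, carrying the last and, at its near (-x) end, the heel stop. Origin at table height under the middle of the foot of the stop's face; x from heel to toe of the last, y along the gap's 80 mm length, z up. The gap between stop and heel is open at the top and at both ends; the board's top is its floor. Yaw within 0.2 rad of the world's.
- stop_top (a point): Middle of the top edge of the heel stop's flat face. The face (80 mm wide) starts at x = 0, z = 12 mm of the cradle and leans back, away from the last, by 12.5 deg (0.218 rad) to this edge at x = -13.3 mm, z = 72 mm. Axes as the cradle's.
- last: The last (wooden foot form, 262 mm long, 98 mm high), sole down on the board, toe away from the stop. Origin: middle of the heel face's lower edge, on the board; axes as the cradle's. Its x in the cradle's frame is the gap at the board: 11.5 to 21 mm, different each time, 0.222 mm wider per mm of height. It sits on a stiff slide along x that takes over 70 N to shift.
- heel_top (a point): Middle of the top edge of the last's heel face, which is flat, vertical, 52 mm wide and 60 mm high above the board; from this edge the last rises at about 45 deg, forward and up, to 98 mm.
- spacer1: Packing spacer: plain beech plate 6 mm thick (x), 40 mm wide (y), 100 mm tall (z); the three are alike. Origin: centre of its foot. It starts upright in the first slot of the rack (rack x = -50 mm), foot 8 mm above the table, its lower 30 mm in the slot.
- spacer2: Packing spacer: plain beech plate 6 mm thick (x), 40 mm wide (y), 100 mm tall (z); the three are alike. Origin: centre of its foot. It starts upright in the second slot of the rack (rack x = -24 mm), foot 8 mm above the table, its lower 30 mm in the slot.
- spacer3: Packing spacer: plain beech plate 6 mm thick (x), 40 mm wide (y), 100 mm tall (z); the three are alike. Origin: centre of its foot. It starts upright in the third slot of the rack (rack x = +2 mm), foot 8 mm above the table, its lower 30 mm in the slot.
- wedge: Beech wedge, 100 mm tall (z), 40 mm wide (y), 10 mm thick (x) at the thin end below, 32.2 mm at the top. Origin: centre of the thin end. Its +x face (x = 5 mm) is flat and upright and goes against the heel; its -x face slopes 12.5 deg like the stop, from x = -5 mm below to -27.2 mm at the top. It starts upright in the rack, thin end 8 mm above the table, maybe leaning 1 or 2 deg.
- wedge_top (a point): Centre of the wedge's top face (x = -11.1 mm, z = 100 mm of the wedge). Each spacer against the stop takes up 6.15 mm of the gap: with g the gap at the board in mm and n spacers, the wedge jams with its thin end (10 + 6.15 n - g) / 0.222 mm above the board. A right n (1 or 2) puts that between 3 and 36 mm; with no spacer the wedge stays loose.
- rack: Fixed dark wooden rack block, 150 (x) x 68 (y) mm, 38 mm high, with four slots 30 mm deep and 41.5 mm long along y. Origin: centre of its underside. Three slots hold the spacers; the one at the +x end holds the wedge (its origin at x = 52 mm). Yaw within 0.3 rad of the world's.
- tin: Small open round aluminium talc tin, loose: 86 mm across, 45 mm high, wall 3 mm, inside radius 40 mm, floor 4 mm. Origin: centre of its underside. Tin and rack may swap sides of the cradle from one start to the next.
- jar: Bystander: brown glass glue jar, 56 mm across, 85 mm high, beyond the rack or tin. Origin: centre of its underside.
- spare_last: Bystander: a second, loose wooden last, 262 mm long, sole down on the table beside the cradle's toe end. Origin: foot of its heel face; x points to its toe.
There are look-alikes about, which are no part of the job. What is shaped like the spacer2 but pink is not meant.

How it is judged:
By the outcome, as a careful person would: the job done as asked, in the order asked, and still so for the second after the job is handed in, while the arm keeps its last pose, push and grip.
It also fails if it takes over 72 s, if anything falls off the work surface, if the arm or the gripper's body presses on something with over 40 N, if the wrist force passes 120 N, or if a joint passes its speed limit or range.

### The arm

A 6-joint arm with a two-finger parallel gripper is mounted at the origin on the work surface. World frame = base frame: x ahead of the robot, y to its left, z up, the work surface at z = 0. Lengths are in m, angles in rad, forces in N, time in s.
With the tool pointing down it reaches from about 0.25 to 0.725 m from the base axis. Payload 4 kg.
Tool frame: the origin (TCP) lies on the centre line of the jaws, within the pads' length; the fingertips stand 25 mm ahead of it and the grasp point (between the pads) lies 6 mm ahead of it; z points along the fingers, x is the direction in which the jaws open and shut, and the axes are right-handed (so a half turn about z gives the same grasp; the last joint's range is limited). The gripper opens to 85 mm and grips with 20 to 120 N. Pads are 22 mm wide; open, the fingers measure 114 mm over their backs; the gripper's body (76 mm by 85 mm) begins 54 mm behind the grasp point. The pads swing forward as they close: fully open they stand 13 mm farther back than shut.
Start: joints at [1.22, 0.241, 0.005, 1.335, 0, 1.571], TCP at [0.172, 0.47, 0.229] pointing down, gripper open.
Joint ranges: [-2.72, 2.72], [-1.05, 1.87], [-1.09, 1.28], [-1.99, 2.15], [-1.42, 1.44], [-3.14, 3.14]. Speed limits (rad/s): [2.79, 2.79, 3.14, 3.14, 3.14, 3.14].

### API

Orientations are given as a unit quaternion [x, y, z, w].
In Python, from workcell import bot, imaging, order gives the robot as it stands.
- The arm moves only by the tool carry_out, never from a script. Its argument "moves" is a list of rows, each a list of 5 numbers: the shift along the tool's x, y, z scaled (see below), then the turn about the tool's z scaled (see below), then the opening, from -1 (shut) to 1 (fully open). In form: [[tx, ty, tz, roll, hand], ...]. A call has 1 to 20 rows; each row is the pose to reach, as a shift and turn from the pose commanded when the call began, along the tool's axes at that moment; what a row does not reach only later rows make up. The controller multiplies each number of a shift by 0.1 m and each number of a turn by 90 degrees. A row lasts 1/10 s, in which the tool goes at most 50 mm and 8.59 degrees, less where a joint would pass 70% of its speed; a pose out of reach is approached as far as the arm can. A call with a number of a shift or a turn outside -1 to 1 is refused whole. A call with a gripper value outside its range is refused whole. The fingers move at their own pace and stop on an object; the grip force is fixed at half the most. Time passes only in rows, so rows that repeat a pose let the fingers close. It gives the time, the measured TCP pose, the force and the opening at its end, in the units of the state.
- bot.get_obs(): the state, without advancing time (a new reading comes with each control period).
- imaging.camera(name): name is "side" or "top"; returns the picture (384x512x3 uint8, red, green, blue); there is no depth.
- imaging.camera_model(name): a dict with "fovy" (degrees; the focal length in pixels is half the picture's height over the tangent of half this angle, whatever the lens; pixels are square), "cx", "cy" (the principal point, pixels), "eye" and "rotation" of the camera in the world. Camera axes: x right, y up, looking along -z (the intrinsics and any distortion apply to the point x, -y, -z); pixel columns grow to the right and rows downward; lengths in m; the calibration is good to about 2 mm. A picture is of the moment at which its call begins. camera_model takes no time and is no camera call.
- order.job_done(): hands the job in, once; it reports no verdict.
The state is a dict: "clock": time; "joint_pos": joint angles; "joint_vel": joint speeds; "tau": joint torques, N m; "eef_pos": TCP position; "tool_rot": TCP orientation; "ft_force": force on the tool from outside, world axes, zero at the start; "ft_torque": the same for the moment, N m; "grip_width": finger opening in m.
Only numpy, scipy, OpenCV 4.12 (cv2) and the standard library are available. Lean on these libraries where they do the work, as an engineer would, in place of code of your own. Each camera call takes 0.05 s, during which the arm holds its last target.

## Working session

There is one attempt and no reset: what is moved stays moved. The work goes in short steps, Python scripts to look and compute and a tool call to move; the robot and the scene stay as the last step left them, time stands still between calls to the robot, and variables do not carry over. Pictures are saved under pics/ and viewed, and the job is handed in when it is done.

Besides the shell and the picture viewer there is one more tool, called after ">>>" by a JSON object that holds its "name" and its "arguments", one argument or row to a line. carry_out: Moves the arm, as the interface text tells. Its arguments: {"type":"object","properties":{"moves":{"type":"array","items":{"type":"array","items":{"type":"number","minimum":-1,"maximum":1}}}},"required":["moves"]}

```bash
mkdir -p pics; python3 - <<'E'
from workcell import bot, imaging, order
import cv2,json
for n in("side","top"):
    im=imaging.camera(n); cv2.imwrite(f"pics/{n}0.png",im[:,:,::-1]); print(n,imaging.camera_model(n))
print(bot.get_obs())
E
ls
```

```text
side {'fovy': 43.60848326747762, 'cx': 255.54925761972478, 'cy': 190.24552536015273, 'eye': array([0.195093  , 0.69286312, 0.89004027]), 'rotation': array([-0.08776018,  0.36502066,  0.90093464, -0.21765762])}
top {'fovy': 50.95588641482913, 'cx': 256.2669451443995, 'cy': 187.68142023589166, 'eye': array([0.50342677, 0.01736319, 0.955902  ]), 'rotation': array([ 0.02243775, -0.0171586 , -0.70549166,  0.70815511])}
{'clock': 0.1, 'joint_pos': array([1.22000526e+00, 2.41350002e-01, 3.85861913e-03, 1.33520237e+00,
       4.09973848e-05, 1.57081444e+00]), 'joint_vel': array([ 3.36869532e-04, -1.27492308e-03,  2.13285710e-03, -2.31072046e-05,
        2.17191833e-03,  4.73468897e-04]), 'tau': array([ 1.32910232e-04, -3.73139298e+01,  2.53009504e+01,  1.08177401e-02,
        2.16626682e-05, -6.40094186e-06]), 'eef_pos': array([0.17161201, 0.46901762, 0.22779568]), 'tool_rot': array([ 8.19651342e-01,  5.72861917e-01, -7.89349430e-04,  5.26695600e-04]), 'ft_force': array([ 0.67405763, -0.37489108, -0.04027635]), 'ft_torque': array([ 0.00146092,  0.04200756, -0.02081072]), 'grip_width': 0.08530938182352066}
pics
```

View pics/side0.png

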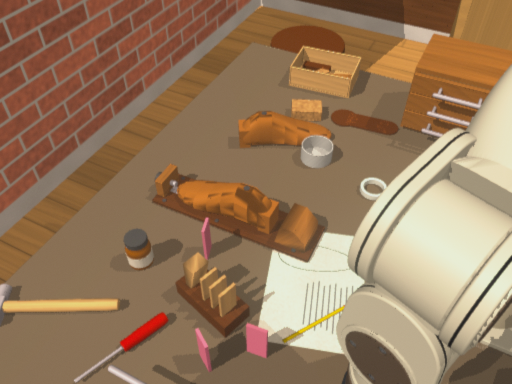

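View pics/top0.png

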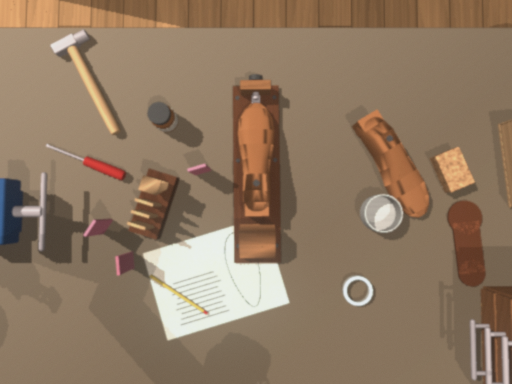

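The pink plates (side view (206,238), (203,348), (257,340)) are look-alikes. The beech plates in the rack at side ~(210,283), (220,290), (228,300) are the spacers, and the wedge is at (196,268). I'll enlarge these to measure.

```bash
cat > h.py <<'E'
import numpy as np,cv2
from scipy.spatial.transform import Rotation as R
from workcell import bot, imaging, order
C={n:imaging.camera_model(n) for n in("side","top")}
def proj(n,P):
    c=C[n];P=np.atleast_2d(P);Rm=R.from_quat(c['rotation']).as_matrix()
    q=(P-c['eye'])@Rm; f=192/np.tan(np.radians(c['fovy']/2))
    return np.c_[c['cx']+f*q[:,0]/-q[:,2], c['cy']-f*q[:,1]/-q[:,2]]
def ray(n,uv):
    c=C[n];Rm=R.from_quat(c['rotation']).as_matrix();f=192/np.tan(np.radians(c['fovy']/2))
    d=np.array([(uv[0]-c['cx'])/f,-(uv[1]-c['cy'])/f,-1]);return c['eye'],Rm@d
def at(n,uv,z):
    e,d=ray(n,uv);return e+d*(z-e[2])/d[2]
def tri(a,b):
    e1,d1=ray('side',a);e2,d2=ray('top',b)
    t=np.linalg.lstsq(np.c_[d1,-d2],e2-e1,rcond=None)[0]
    p,q=e1+d1*t[0],e2+d2*t[1];return (p+q)/2,np.linalg.norm(p-q)
def crop(src,out,x0,y0,x1,y1,s):
    im=cv2.imread(src)[y0:y1,x0:x1];im=cv2.resize(im,None,fx=s,fy=s,interpolation=cv2.INTER_CUBIC)
    for x in range((x0+9)//10*10,x1,10):
        X=int((x-x0+.5)*s);cv2.line(im,(X,0),(X,5),(255,255,0),1);cv2.putText(im,str(x),(X-8,14),0,.33,(255,255,0),1)
    for y in range((y0+9)//10*10,y1,10):
        Y=int((y-y0+.5)*s);cv2.line(im,(0,Y),(5,Y),(255,255,0),1);cv2.putText(im,str(y),(6,Y+4),0,.33,(255,255,0),1)
    cv2.imwrite(out,im)
def grab(n,name):
    cv2.imwrite(name,imaging.camera(n)[:,:,::-1])
E
python3 - <<'E'
from h import *
crop('pics/side0.png','pics/s_rack.png',165,240,265,335,6)
crop('pics/top0.png','pics/t_rack.png',115,160,190,245,7)
crop('pics/side0.png','pics/s_cr.png',240,180,335,260,8)
crop('pics/top0.png','pics/t_cr.png',225,180,290,270,6)
for n in C: print(n,proj(n,[[0.5,0,0],[.6,0,0],[.5,.1,0]]))
E
```

```text
side [[273.72489485 221.87098124]
 [237.55830746 207.87467429]
 [254.89506713 251.43824891]]
top [[266.56441401 211.75627051]
 [266.67123355 169.6942356 ]
 [224.35714597 211.58711622]]
```

View pics/s_rack.png

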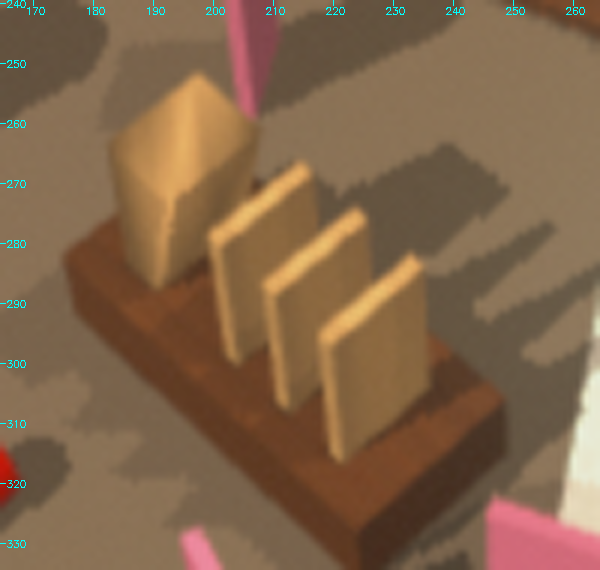

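View pics/t_rack.png

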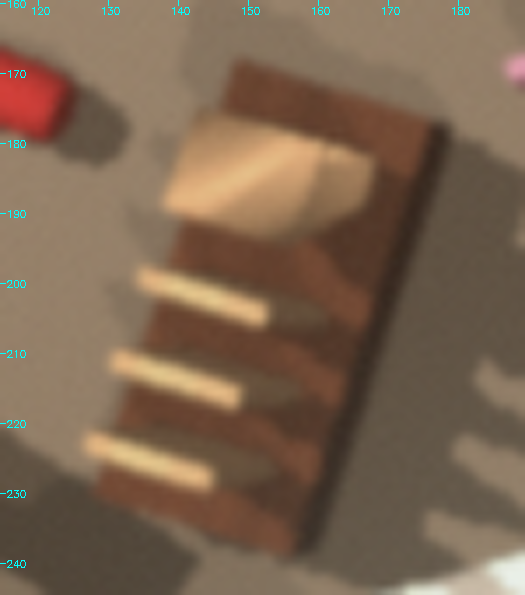

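View pics/s_cr.png

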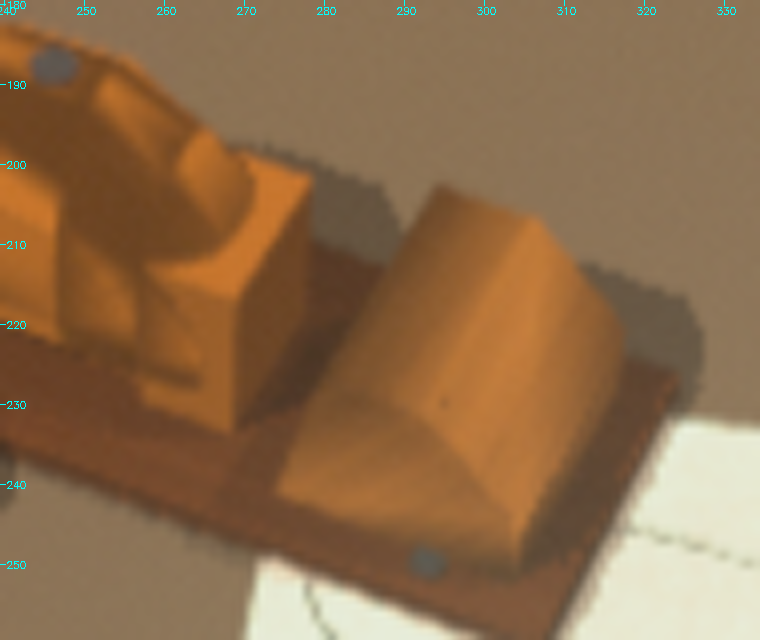

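View pics/t_cr.png

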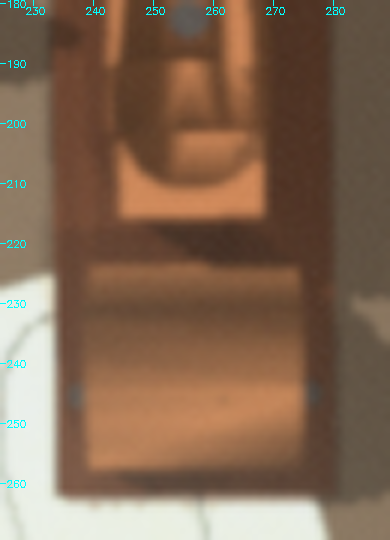

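```bash
python3 - <<'E'
from h import *
# wider crop enhanced contrast
im=cv2.imread('pics/top0.png')
g=im.astype(int).sum(2)
print('rows profile col248-256, then 272-275'); 
for r in range(205,268): print(r,im[r,248:253].mean(0).astype(int),im[r,266:274].mean(0).astype(int),im[r,235:238].mean(0).astype(int))
crop('pics/top0.png','pics/t_far.png',225,70,290,110,9)
im2=np.clip(((im/255.)**.5)*255,0,255).astype('uint8');cv2.imwrite('pics/tg.png',im2)
crop('pics/tg.png','pics/t_cr2.png',228,205,288,250,12)
E
```

```text
rows profile col248-256, then 272-275
205 [ 45  67 100] [ 47  68 103] [ 52  72 110]
206 [ 44  67 100] [ 48  70 107] [ 53  71 110]
207 [ 47  70 104] [ 53  78 118] [ 52  71 110]
208 [ 52  78 117] [ 56  82 125] [ 54  73 111]
209 [ 63  94 142] [ 57  84 128] [ 52  72 110]
210 [ 76 114 172] [ 56  83 128] [ 53  73 111]
211 [ 85 129 196] [ 57  84 128] [ 53  74 112]
212 [ 89 135 204] [ 57  84 128] [ 54  74 112]
213 [ 90 136 206] [ 58  85 129] [ 55  74 113]
214 [ 90 137 206] [ 57  84 127] [ 55  74 112]
215 [ 84 127 192] [ 53  77 117] [ 55  74 113]
216 [ 63  92 139] [46 65 99] [ 55  74 112]
217 [48 65 97] [41 58 86] [ 55  74 111]
218 [45 60 88] [40 55 83] [ 53  71 105]
219 [46 61 91] [39 53 80] [ 53  70 103]
220 [48 64 96] [39 52 78] [ 52  70 102]
221 [49 66 98] [39 53 78] [ 53  69 102]
222 [50 66 99] [40 53 76] [ 53  70 102]
223 [ 54  74 109] [41 56 81] [ 53  71 102]
224 [ 63  91 133] [ 50  71 103] [ 53  70 103]
225 [ 68 100 144] [ 60  88 129] [ 55  72 104]
226 [ 66  96 138] [ 62  92 134] [ 56  73 104]
227 [ 63  90 129] [ 60  88 127] [ 56  73 104]
228 [ 61  86 122] [ 56  82 118] [ 58  74 105]

[... 1078 characters left out ...]
76 108 155] [ 72  90 123]
253 [ 89 129 185] [ 72 103 146] [ 73  91 124]
254 [ 89 128 182] [ 70  99 140] [ 73  92 125]
255 [ 88 125 178] [ 68  95 133] [ 73  92 125]
256 [ 86 122 174] [ 65  90 124] [ 73  92 125]
257 [ 80 112 158] [ 62  83 113] [ 73  92 125]
258 [ 69  90 122] [ 58  75 100] [ 75  93 125]
259 [61 75 96] [56 70 94] [ 75  92 125]
260 [61 73 93] [56 70 93] [ 75  93 125]
261 [64 77 99] [ 62  77 100] [ 77  95 127]
262 [ 95 110 130] [ 99 115 134] [110 127 149]
263 [157 176 185] [163 180 190] [175 193 199]
264 [206 224 223] [215 226 224] [219 231 227]
265 [223 236 232] [227 237 232] [227 238 233]
266 [226 239 233] [228 238 233] [229 239 234]
267 [226 239 234] [228 238 233] [229 239 235]
```

View pics/t_cr2.png

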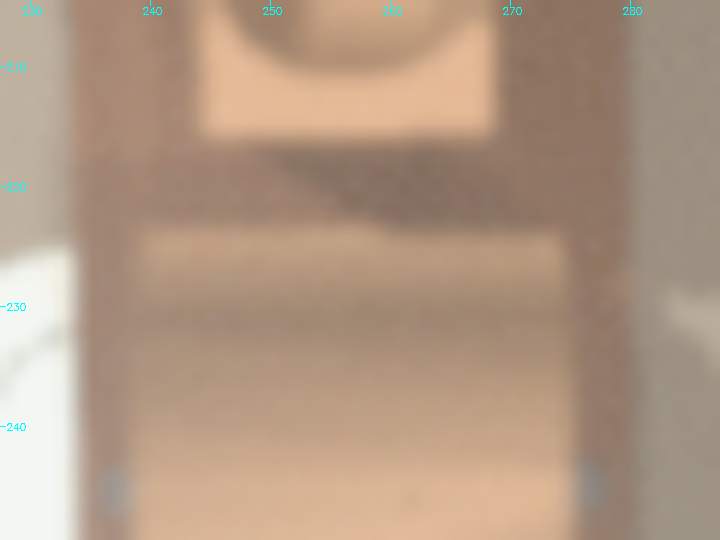

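View pics/t_far.png

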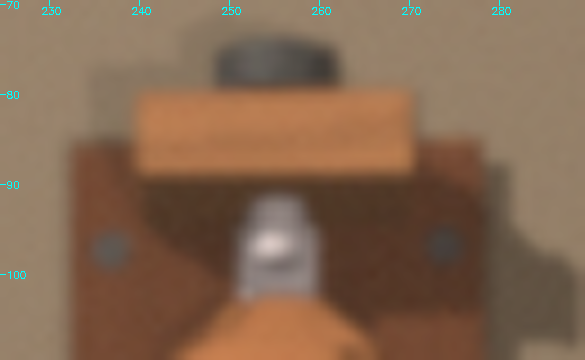

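```bash
python3 - <<'E'
from h import *
p=lambda *a:print(*[np.round(x,4) if not isinstance(x,str) else x for x in a])
H1=at('top',(244.5,215.9),.072);H2=at('top',(268.5,215.9),.072)
S1=at('top',(239,223.5),.012);S2=at('top',(275,223.5),.012)
p('heel',H1,H2,'w',np.linalg.norm(H1-H2)); p('stop',S1,S2,np.linalg.norm(S1-S2)); p('gap',(H1+H2)[0]/2-(S1+S2)[0]/2)
B=[at('top',u,.012) for u in [(233.7,262.7),(280.2,262.7),(232.7,85.2),(278.3,85.2)]]
p('board',*B, 'len',np.linalg.norm(B[0]-B[2]),np.linalg.norm(B[1]-B[3]),'w',np.linalg.norm(B[0]-B[1]))
# side: heel corners
p('side heel topL',at('side',(269,216.3),.072),'topR',at('side',(278.5,202.3),.072),'botL',at('side',(268.8,233.3),.012))
p('tri',*tri((278.5,202.3),(268.5,215.9)));p('tri',*tri((269,216.3),(244.5,215.9)))
# side stop top-corner candidates
p('side stop foot left',at('side',(274.5,241),.012))
p('side board near left',at('side',(309,260),.012),'near right',at('side',(324,226.5),.012))
E
```

```text
heel [0.491  0.0496 0.072 ] [ 0.4912 -0.0029  0.072 ] w 0.0525
stop [0.4724 0.0645 0.012 ] [ 0.4728 -0.0195  0.012 ] 0.084
gap 0.0185
board [0.3816 0.0762 0.012 ] [ 0.3821 -0.0317  0.012 ] [0.8006 0.0816 0.012 ] [ 0.8007 -0.0269  0.012 ] len 0.419 0.4186 w 0.108
side heel topL [0.4919 0.0461 0.072 ] topR [ 0.4912 -0.0025  0.072 ] botL [0.491  0.0462 0.012 ]
tri [ 0.4913 -0.0029  0.0716] 0.0001
tri [0.4908 0.0493 0.0759] 0.0006
side stop foot left [0.4693 0.0607 0.012 ]
side board near left [0.3776 0.0739 0.012 ] near right [ 0.3835 -0.0322  0.012 ]
```

```bash
python3 - <<'E'
from h import *
p=lambda *a:print(*[np.round(x,4) if not isinstance(x,str) else x for x in a])
T=[[(127.3,223),(144.7,228.5)],[(130.7,211.3),(148.5,216.8)],[(134.5,199.2),(152.2,205)]]
S=[(227,289.5),(217.3,280.8),(208.3,272.8)]
for i in range(3):
    a,b=[at('top',u,.108) for u in T[i]]
    m=(a+b)/2; d=b-a
    p(i+1,'mid',m,'len',np.linalg.norm(d),'yaw(plate y dir -> )',np.arctan2(d[0],-d[1]),'side@.108',at('side',S[i],.108),'tri',*tri(S[i],np.mean(T[i],0)))
# rack top corners z=.038
for u in [(148.8,168),(176,176.5),(128,230),(156.3,239.5)]: p('rack',at('top',u,.038))
for u in [(175,282.5),(247.5,306.5),(223.5,329)]: p('rack side',at('side',u,.038))
# tin rim
im=cv2.imread('pics/top0.png');crop('pics/top0.png','pics/t_tin.png',350,180,415,245,9)
crop('pics/side0.png','pics/s_tin.png',290,125,345,175,10)
E
```

```text
1 mid [0.4699 0.2762 0.108 ] len 0.0386 yaw(plate y dir -> ) -0.2987 side@.108 [0.4691 0.2753 0.108 ] tri [0.4695 0.2758 0.1085] 0.0011
2 mid [0.4945 0.2691 0.108 ] len 0.0395 yaw(plate y dir -> ) -0.2931 side@.108 [0.4952 0.267  0.108 ] tri [0.4944 0.2683 0.1104] 0.0002
3 mid [0.5197 0.2617 0.108 ] len 0.0395 yaw(plate y dir -> ) -0.3106 side@.108 [0.5201 0.2591 0.108 ] tri [0.5193 0.2607 0.1107] 0.0007
rack [0.5992 0.2709 0.038 ]
rack [0.5799 0.2081 0.038 ]
rack [0.4575 0.3156 0.038 ]
rack [0.4363 0.2507 0.038 ]
rack side [0.5984 0.2727 0.038 ]
rack side [0.4377 0.2536 0.038 ]
rack side [0.4561 0.3181 0.038 ]
```

View pics/t_tin.png

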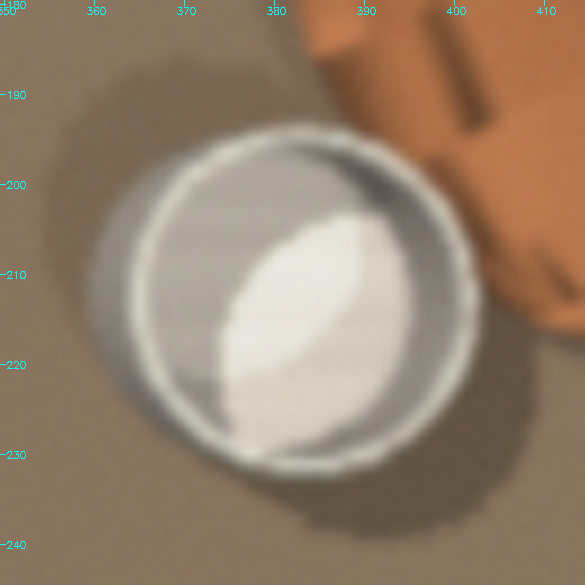

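View pics/s_tin.png

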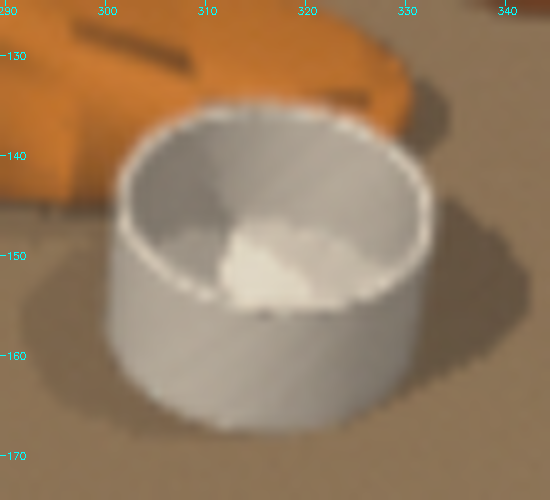

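```bash
cat >> h.py <<'E'
def need(x,y,z,jaw,o=None):
    """jaw: world angle of tool x axis (mod pi). prints shift in move units"""
    o=o or bot.get_obs();Rm=R.from_quat(o['tool_rot']).as_matrix()
    d=Rm.T@(np.array([x,y,z])-o['eef_pos'])
    a=np.arctan2(Rm[1,0],Rm[0,0]); da=(jaw-a+np.pi/2)%np.pi-np.pi/2
    s=np.sign(Rm[2,2])
    print('t',o['clock'].round(2),'pos',o['eef_pos'].round(4),'toolxang',a.round(4),'zdown',Rm[:,2].round(4),'q6',o['joint_pos'][[0,5]].round(3),'w',o['grip_width'].round(4),'F',o['ft_force'].round(1))
    print('shift/0.1:',(d/.1).round(3),'roll units',(s*da/(np.pi/2)).round(4))
E
python3 - <<'E'
from h import *
print(at('top',(383,212.8),.045),at('side',(317.2,145),.045))
need(.470,.2757,.20,np.pi/2-.29)
E
```

```text
[ 0.49886449 -0.26126302  0.045     ] [ 0.4977406  -0.26348749  0.045     ]Traceback (most recent call last):
  File "<stdin>", line 3, in <module>
  File "h.py", line 33, in need
    print('t',o['clock'].round(2),'pos',o['eef_pos'].round(4),'toolxang',a.round(4),'zdown',Rm[:,2].round(4),'q6',o['joint_pos'][[0,5]].round(3),'w',o['grip_width'].round(4),'F',o['ft_force'].round(1))
              ^^^^^^^^^^^^^^^^
AttributeError: 'float' object has no attribute 'round'
```

```bash
sed -i "s/o\['clock'\].round(2)/round(o['clock'],2)/; s/o\['grip_width'\].round(4)/round(float(o['grip_width']),4)/" h.py
python3 - <<'E'
from h import *
need(.470,.2757,.20,np.pi/2-.29)
E
```

```text
t 0.1 pos [0.1716 0.469  0.2278] toolxang 1.22 zdown [-7.0e-04 -1.8e-03 -1.0e+00] q6 [1.22  1.571] w 0.0853 F [ 0.7 -0.4 -0. ]
shift/0.1: [-0.789  3.467  0.279] roll units -0.0387
```

>>> {"name": "carry_out", "arguments": {
  "moves": [
    [-0.2, 0.5, 0, 0, 1],
    [-0.3, 1, 0, 0, 1],
    [-0.3, 1, 0, 0, 1]
  ]
}}

```text
clock: 0.4
eef_pos: [0.2585, 0.4042, 0.2282]
tool_rot: [0.821, 0.57, -0.0, 0.001]
ft_force: [-0.7, -0.2, 0.7]
grip_width: 0.0852
```

>>> {"name": "carry_out", "arguments": {
  "moves": [
    [-0.2, 0.5, 0, 0, 1],
    [-0.3, 1, 0, 0, 1],
    [-0.3, 1, 0, 0, 1]
  ]
}}

```text
clock: 0.7
eef_pos: [0.3422, 0.342, 0.2283]
tool_rot: [0.821, 0.57, 0.0, 0.001]
ft_force: [-0.3, -0.7, 0.4]
grip_width: 0.0854
```

>>> {"name": "carry_out", "arguments": {
  "moves": [
    [-0.1, 0.5, 0, 0, 1],
    [-0.19, 1, 0, 0, 1],
    [-0.19, 1, 0, 0, 1]
  ]
}}

```text
clock: 1.0
eef_pos: [0.4299, 0.2903, 0.228]
tool_rot: [0.821, 0.57, 0.0, 0.001]
ft_force: [-0.0, 0.3, -1.5]
grip_width: 0.0855
```

>>> {"name": "carry_out", "arguments": {
  "moves": [
    [0, 0.467, 0, -0.039, 1],
    [0, 0.467, 0, -0.039, 1],
    [0, 0.467, 0, -0.039, 1],
    [0, 0.467, 0, -0.039, 1]
  ]
}}

```text
clock: 1.4
eef_pos: [0.4689, 0.277, 0.2283]
tool_rot: [0.801, 0.598, -0.001, -0.0]
ft_force: [0.8, 0.4, 0.4]
grip_width: 0.0855
```

```bash
python3 - <<'E'
from h import *
need(.470,.2757,.098,np.pi/2-.29)
grab('side','pics/s1.png');grab('top','pics/t1.png')
crop('pics/s1.png','pics/s1c.png',140,180,290,340,4)
E
```

```text
t 1.4 pos [0.4689 0.277  0.2283] toolxang 1.2823 zdown [-1.5e-03 -2.0e-04 -1.0e+00] q6 [0.533 0.822] w 0.0855 F [0.8 0.4 0.4]
shift/0.1: [-0.009  0.017  1.303] roll units 0.001
```

View pics/s1c.png

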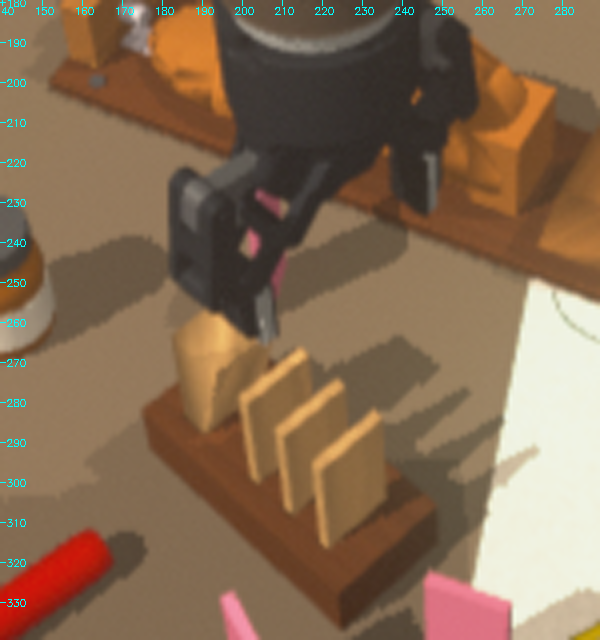

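The gripper hangs over the rack. The spacer at side (229,298) is beech and stands in the rack's near slot, so it's the right one. Descending on it.

>>> {"name": "carry_out", "arguments": {
  "moves": [
    [-0.01, 0.017, 0.4, 0, 1],
    [-0.01, 0.017, 0.8, 0, 0.4],
    [-0.01, 0.017, 0.9, 0, 0.4],
    [-0.01, 0.017, 0.9, 0, 0.4]
  ]
}}

```text
clock: 1.9
eef_pos: [0.4697, 0.2745, 0.1373]
tool_rot: [0.801, 0.598, -0.002, -0.0]
ft_force: [1.0, 0.0, 0.9]
grip_width: 0.0597
```

>>> {"name": "carry_out", "arguments": {
  "moves": [
    [0, 0, 0.2, 0, 0.4],
    [0, 0, 0.4, 0, 0.4],
    [0, 0, 0.4, 0, 0.4],
    [0, 0, 0.4, 0, -1],
    [0, 0, 0.4, 0, -1],
    [0, 0, 0.4, 0, -1],
    [0, 0, 0.4, 0, -1],
    [0, 0, 0.4, 0, -1],
    [0, 0, 0.4, 0, -1],
    [0, 0, 0.4, 0, -1]
  ]
}}

```text
clock: 2.9
eef_pos: [0.4735, 0.2759, 0.1015]
tool_rot: [0.802, 0.598, 0.003, 0.0]
ft_force: [-0.0, 1.4, 6.6]
grip_width: 0.0341
```

```bash
python3 - <<'E'
from h import *
need(.470,.2757,.17,np.pi/2-.29)
grab('side','pics/s2.png')
crop('pics/s2.png','pics/s2c.png',140,180,290,340,4)
E
```

```text
t 2.9 pos [0.4735 0.2759 0.1015] toolxang 1.2813 zdown [ 0.0049  0.0028 -1.    ] q6 [0.528 0.817] w 0.0341 F [-0.   1.4  6.6]
shift/0.1: [-0.009 -0.03  -0.686] roll units 0.0003
```

View pics/s2c.png

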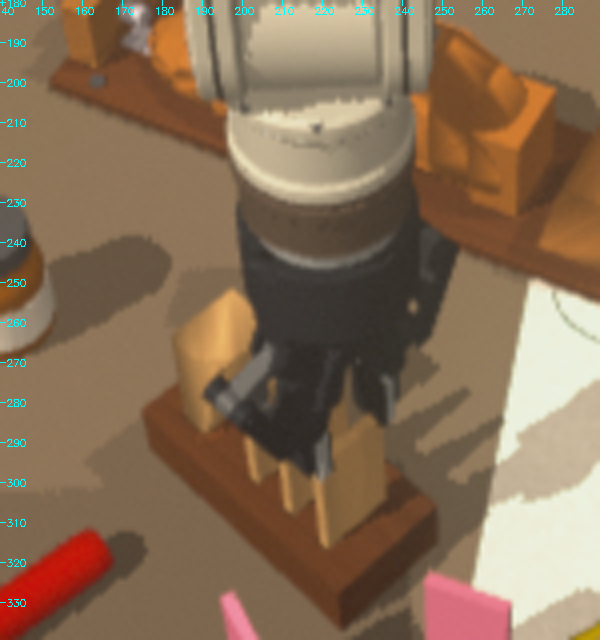

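```bash
python3 - <<'E'
from h import *
o=bot.get_obs();print(o['joint_vel'].round(3),o['ft_force'],o['ft_torque'])
crop('pics/s2.png','pics/s2d.png',195,255,245,325,8)
grab('top','pics/t2.png');crop('pics/t2.png','pics/t2c.png',110,160,190,245,7)
print(proj('side',[o['eef_pos']]),proj('top',[o['eef_pos']]))
E
```

```text
[ 0.    -0.001 -0.001  0.    -0.     0.002] [-0.50488918  0.47202176  7.00334131] [-0.07672249  0.0384574   0.02989904]
[[225.01982076 290.69822094]] [[137.12716093 223.95078953]]
```

View pics/s2d.png

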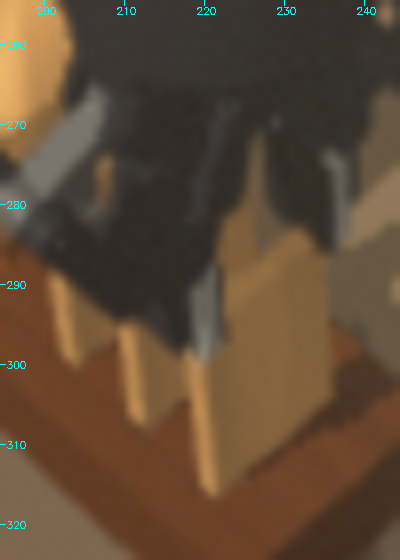

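View pics/t2c.png

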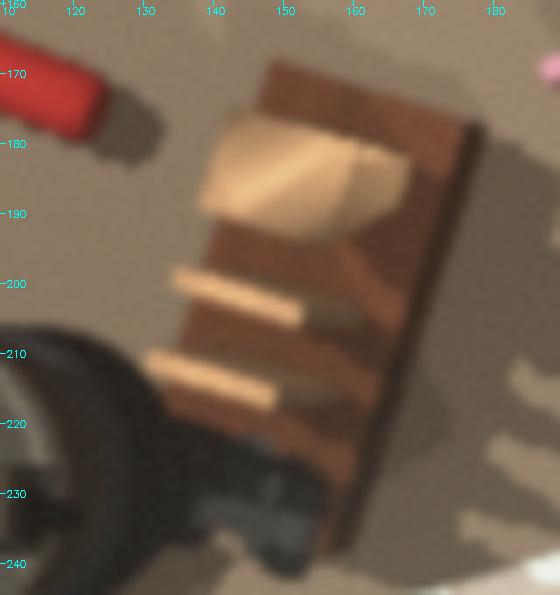

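>>> {"name": "carry_out", "arguments": {
  "moves": [
    [0, 0, -0.2, 0, -1],
    [0, 0, -0.4, 0, -1],
    [0, 0, -0.6, 0, -1],
    [0, 0, -0.8, 0, -1],
    [0, 0, -0.8, 0, -1],
    [0, 0, -0.8, 0, -1]
  ]
}}

```text
clock: 3.6
eef_pos: [0.472, 0.275, 0.1793]
tool_rot: [0.802, 0.598, 0.001, 0.0]
ft_force: [-0.4, -0.1, 0.1]
grip_width: 0.0334
```

```bash
python3 - <<'E'
from h import *
need(.4766,.0235,.24,np.pi/2+.012)
grab('side','pics/s3.png');grab('top','pics/t3.png')
crop('pics/s3.png','pics/s3c.png',170,200,270,335,5)
E
```

```text
t 3.6 pos [0.472  0.275  0.1793] toolxang 1.2812 zdown [ 1.6e-03  9.0e-04 -1.0e+00] q6 [0.528 0.817] w 0.0334 F [-0.4 -0.1  0.1]
shift/0.1: [-2.396  0.763 -0.61 ] roll units -0.192
```

View pics/s3c.png

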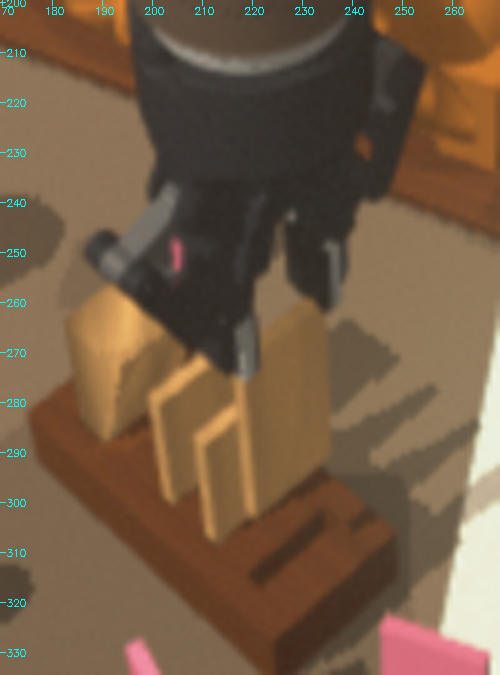

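```bash
cat >> h.py <<'E'
def plate(c,yaw,z0,lean=0,w=.04,t=.006,h=.1):
    # lean>0: top goes toward -x local
    P=[]
    for z in(0,h):
        for y in(-w/2,w/2):
            for x in(-t/2,t/2): P.append([x,y,z])
    P=R.from_euler('y',-lean).apply(np.array(P)); P=R.from_euler('z',yaw).apply(P)
    return P+np.array([c[0],c[1],z0])
def overlay(src,out,Ps,n,box,s):
    im=cv2.imread(src);x0,y0,x1,y1=box
    im=cv2.resize(im[y0:y1,x0:x1],None,fx=s,fy=s,interpolation=cv2.INTER_CUBIC)
    E=[(0,1),(2,3),(4,5),(6,7),(0,2),(1,3),(4,6),(5,7),(0,4),(1,5),(2,6),(3,7)]
    for P,col in Ps:
        u=(proj(n,P)+.5-[x0,y0])*s
        for a,b in E: cv2.line(im,tuple(u[a].astype(int)),tuple(u[b].astype(int)),col,1)
    cv2.imwrite(out,im)
E
python3 - <<'E'
from h import *
overlay('pics/s3.png','pics/s3o.png',[(plate((.472,.275),-.29,.0858),(0,255,0)),(plate((.4946,.2688),-.29,.008),(255,255,0))],'side',(170,200,270,335),5)
E
```

```text
(no output)
```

View pics/s3o.png

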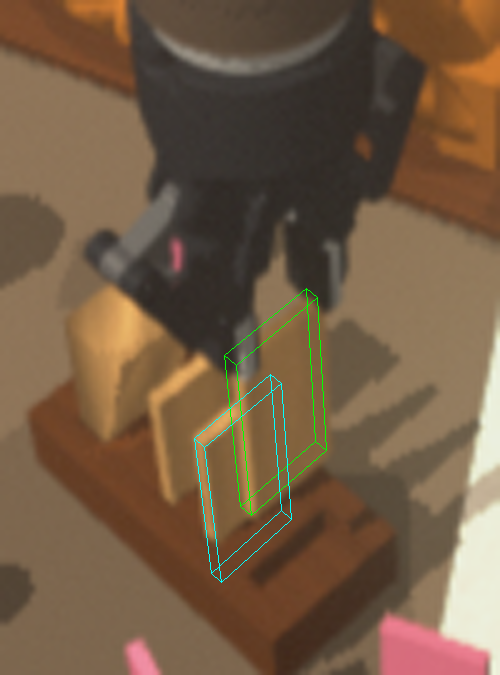

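>>> {"name": "carry_out", "arguments": {
  "moves": [
    [0, 0, -0.4, 0, -1],
    [-0.4, 0.1, -0.6, 0, -1],
    [-0.8, 0.3, -0.6, 0, -1],
    [-0.8, 0.3, -0.6, 0, -1]
  ]
}}

```text
clock: 4.1
eef_pos: [0.4778, 0.1854, 0.2384]
tool_rot: [0.803, 0.595, -0.001, 0.001]
ft_force: [0.2, 1.2, -0.2]
grip_width: 0.0337
```

>>> {"name": "carry_out", "arguments": {
  "moves": [
    [-0.4, 0.2, 0, 0, -1],
    [-0.8, 0.46, 0, 0, -1],
    [-0.8, 0.46, 0, 0, -1]
  ]
}}

```text
clock: 4.4
eef_pos: [0.4992, 0.0955, 0.2372]
tool_rot: [0.804, 0.595, -0.001, 0.0]
ft_force: [-0.7, 0.7, -0.6]
grip_width: 0.0332
```

>>> {"name": "carry_out", "arguments": {
  "moves": [
    [-0.4, 0, 0, -0.09, -1],
    [-0.8, 0, 0, -0.19, -1],
    [-0.8, 0, 0, -0.192, -1],
    [-0.8, 0, 0, -0.192, -1],
    [-0.8, 0, 0, -0.192, -1]
  ]
}}

```text
clock: 4.9
eef_pos: [0.476, 0.0242, 0.2381]
tool_rot: [0.703, 0.711, -0.0, -0.001]
ft_force: [-0.0, 0.0, -0.2]
grip_width: 0.0334
```

```bash
python3 - <<'E'
from h import *
need(.479,.0235,.15,np.pi/2+.012)
p=bot.get_obs()['eef_pos']
grab('side','pics/s4.png');grab('top','pics/t4.png')
overlay('pics/s4.png','pics/s4o.png',[(plate((p[0]-.002,p[1]),.012,p[2]-.0935),(0,255,0))],'side',(200,100,340,260),4)
overlay('pics/t4.png','pics/t4o.png',[(plate((p[0]-.002,p[1]),.012,p[2]-.0935),(0,255,0))],'top',(200,150,300,270),5)
E
```

```text
t 4.9 pos [0.476  0.0242 0.2381] toolxang 1.5829 zdown [-8.e-04  7.e-04 -1.e+00] q6 [0.05  0.038] w 0.0334 F [-0.   0.  -0.2]
shift/0.1: [-0.008  0.031  0.881] roll units 0.0001
```

View pics/s4o.png

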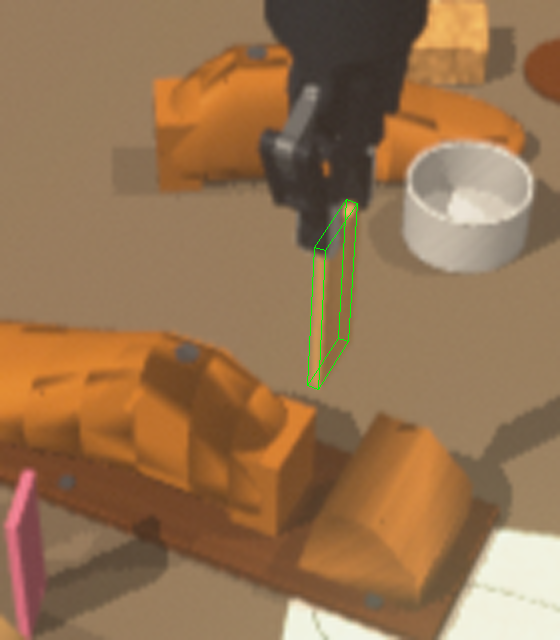

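View pics/t4o.png

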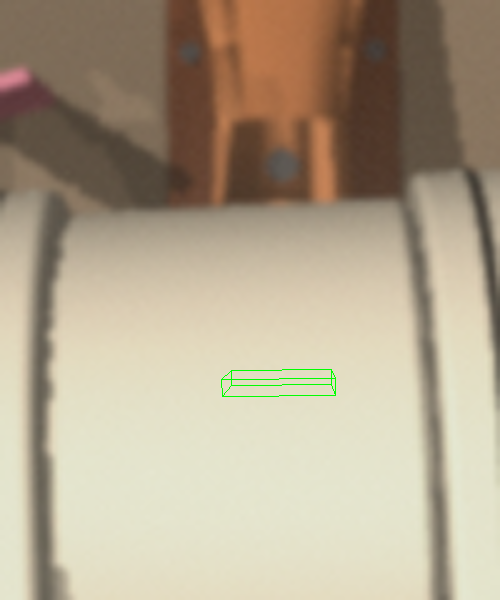

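>>> {"name": "carry_out", "arguments": {
  "moves": [
    [0, 0.04, 0, 0, -1],
    [0, 0.04, 0.3, 0, -1],
    [0, 0.04, 0.6, 0, -1],
    [0, 0.04, 0.9, 0, -1],
    [0, 0.04, 0.9, 0, -1],
    [0, 0.04, 0.9, 0, -1]
  ]
}}

```text
clock: 5.6
eef_pos: [0.48, 0.0236, 0.1488]
tool_rot: [0.703, 0.712, -0.0, -0.0]
ft_force: [-0.3, -0.3, 1.2]
grip_width: 0.0335
```

>>> {"name": "carry_out", "arguments": {
  "moves": [
    [0, 0, 0.1, 0, -1],
    [0, 0, 0.2, 0, -1],
    [0, 0, 0.3, 0, -1],
    [0, 0, 0.35, 0, -1],
    [0, 0, 0.35, 0, -1],
    [0, 0, 0.35, 0, -1]
  ]
}}

```text
clock: 6.2
eef_pos: [0.4799, 0.0231, 0.1136]
tool_rot: [0.703, 0.711, -0.0, -0.0]
ft_force: [0.2, 0.2, 0.1]
grip_width: 0.0332
```

```bash
python3 - <<'E'
from h import *
need(.480,.0235,.1055,np.pi/2+.012)
p=bot.get_obs()['eef_pos']
grab('side','pics/s5.png');grab('top','pics/t5.png')
overlay('pics/s5.png','pics/s5o.png',[(plate((p[0]-.002,p[1]),.012,p[2]-.0935),(0,255,0))],'side',(220,140,340,260),5)
E
```

```text
t 6.2 pos [0.4799 0.0231 0.1136] toolxang 1.5827 zdown [-1.e-04 -0.e+00 -1.e+00] q6 [0.048 0.036] w 0.0332 F [0.2 0.2 0.1]
shift/0.1: [0.004 0.001 0.081] roll units -0.0
```

View pics/s5o.png

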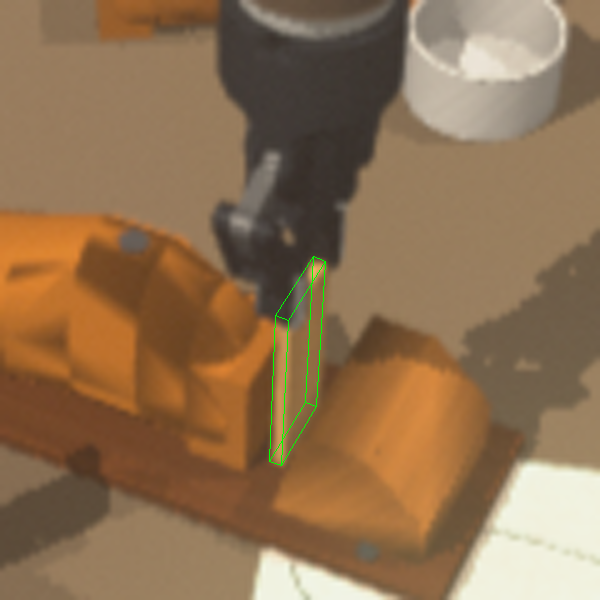

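>>> {"name": "carry_out", "arguments": {
  "moves": [
    [0, 0, 0.03, 0, -1],
    [0, 0, 0.06, 0, -1],
    [0, 0, 0.08, 0, -1],
    [0, 0, 0.09, 0, -1],
    [0, 0, 0.09, 0, -1],
    [0, 0, 0.09, 0, -1]
  ]
}}

```text
clock: 6.9
eef_pos: [0.4809, 0.0232, 0.1055]
tool_rot: [0.703, 0.711, 0.001, 0.001]
ft_force: [-0.2, -0.4, 5.2]
grip_width: 0.0334
```

>>> {"name": "carry_out", "arguments": {
  "moves": [
    [0, -0.03, 0, 0, -1],
    [0, -0.06, 0.002, 0, -1],
    [0, -0.09, 0.005, 0, -1],
    [0, -0.12, 0.01, 0, -1],
    [0, -0.15, 0.014, 0, -1],
    [0, -0.17, 0.018, 0, -1],
    [0, -0.17, 0.018, 0, -1],
    [0, -0.17, 0.018, 0, -1]
  ]
}}

```text
clock: 7.7
eef_pos: [0.464, 0.0231, 0.1044]
tool_rot: [0.703, 0.711, 0.001, 0.001]
ft_force: [-1.3, -0.5, 11.0]
grip_width: 0.0335
```

```bash
python3 - <<'E'
from h import *
need(.461,.0235,.1035,np.pi/2+.012)
p=bot.get_obs()['eef_pos']
grab('side','pics/s6.png')
overlay('pics/s6.png','pics/s6o.png',[(plate((.4759,.0235),.012,.012,.218),(0,255,0))],'side',(220,140,340,260),5)
crop('pics/s6.png','pics/s6c.png',240,180,300,250,8)
E
```

```text
t 7.7 pos [0.464  0.0231 0.1044] toolxang 1.5829 zdown [ 3.3e-03  5.0e-04 -1.0e+00] q6 [0.05  0.037] w 0.0335 F [-1.3 -0.5 11. ]
shift/0.1: [ 0.004 -0.03   0.009] roll units 0.0001
```

View pics/s6o.png

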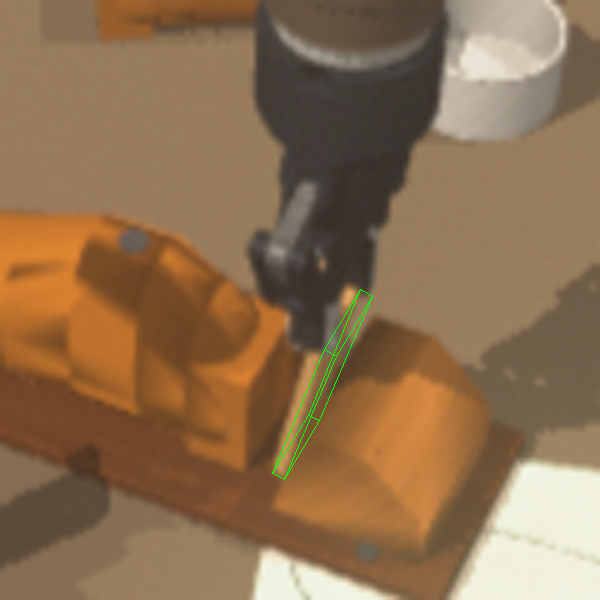

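View pics/s6c.png

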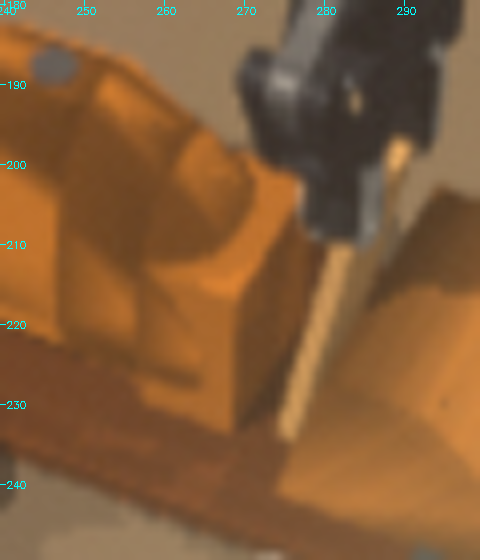

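>>> {"name": "carry_out", "arguments": {
  "moves": [
    [0, -0.03, 0, 0, -1],
    [0, -0.05, 0, 0, -1],
    [0, -0.05, 0, 0, -1],
    [0, -0.05, 0, 0, 0.2],
    [0, -0.05, 0, 0, 0.4],
    [0, -0.05, 0, 0, 0.6],
    [0, -0.05, 0, 0, 0.6],
    [0, -0.05, -0.2, 0, 0.6],
    [0, -0.05, -0.5, 0, 0.6],
    [0, -0.05, -0.9, 0, 0.6],
    [0, -0.05, -1, 0, 0.6]
  ]
}}

```text
clock: 8.85
eef_pos: [0.4603, 0.0229, 0.2068]
tool_rot: [0.703, 0.711, 0.003, 0.002]
ft_force: [0.8, 0.1, 0.6]
grip_width: 0.0683
```

```bash
python3 - <<'E'
from h import *
need(.495,.2687,.2,np.pi/2-.29)
grab('side','pics/s7.png');grab('top','pics/t7.png')
overlay('pics/s7.png','pics/s7o.png',[(plate((.4759,.0235),.012,.012,.218),(0,255,0))],'side',(220,140,340,260),5)
crop('pics/s7.png','pics/s7c.png',240,180,300,250,8)
E
```

```text
t 8.85 pos [0.4603 0.0229 0.2068] toolxang 1.5828 zdown [ 7.e-03  3.e-04 -1.e+00] q6 [0.05  0.038] w 0.0683 F [0.8 0.1 0.6]
shift/0.1: [2.453 0.376 0.071] roll units 0.1923
```

View pics/s7o.png

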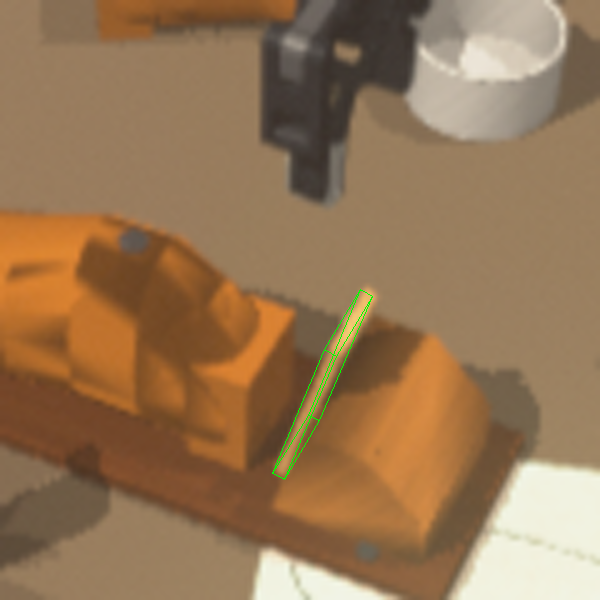

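View pics/s7c.png

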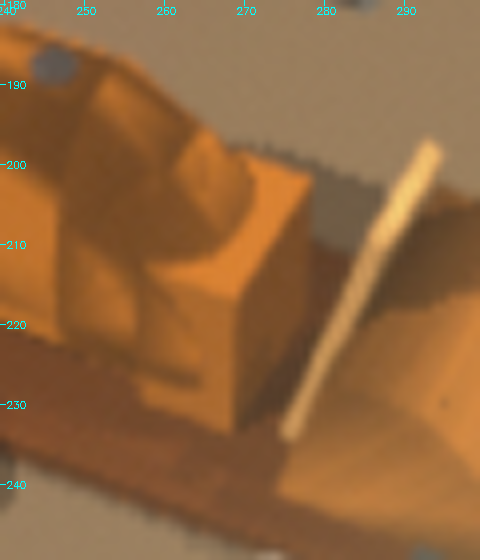

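>>> {"name": "carry_out", "arguments": {
  "moves": [
    [0.4, 0, 0, 0, 0.6],
    [0.8, 0, 0, 0, 0.6],
    [0.8, 0, 0, 0, 0.6]
  ]
}}

```text
clock: 9.25
eef_pos: [0.4558, 0.106, 0.2008]
tool_rot: [0.701, 0.713, -0.001, -0.001]
ft_force: [0.0, -0.9, -0.1]
grip_width: 0.068
```

>>> {"name": "carry_out", "arguments": {
  "moves": [
    [0.4, 0.1, 0, 0, 0.6],
    [0.8, 0.2, 0, 0, 0.6],
    [0.8, 0.2, 0, 0, 0.6]
  ]
}}

```text
clock: 9.55
eef_pos: [0.4762, 0.1861, 0.2007]
tool_rot: [0.701, 0.713, -0.0, -0.001]
ft_force: [-0.5, -0.5, -0.1]
grip_width: 0.0683
```

>>> {"name": "carry_out", "arguments": {
  "moves": [
    [0.4, 0.1, 0, 0.09, 0.6],
    [0.84, 0.18, 0, 0.18, 0.6],
    [0.84, 0.18, 0, 0.192, 0.6],
    [0.84, 0.18, 0, 0.192, 0.6],
    [0.84, 0.18, 0, 0.192, 0.6]
  ]
}}

```text
clock: 10.05
eef_pos: [0.4923, 0.2656, 0.2017]
tool_rot: [0.802, 0.598, -0.001, 0.0]
ft_force: [-0.5, 0.2, 0.6]
grip_width: 0.0682
```

```bash
python3 - <<'E'
from h import *
need(.4948,.2685,.098,np.pi/2-.29)
E
```

```text
t 10.05 pos [0.4923 0.2656 0.2017] toolxang 1.2813 zdown [-0.0022 -0.0019 -1.    ] q6 [0.495 0.785] w 0.0682 F [-0.5  0.2  0.6]
shift/0.1: [0.037 0.017 1.037] roll units 0.0003
```

>>> {"name": "carry_out", "arguments": {
  "moves": [
    [0.035, 0.017, 0.1, 0, 0.5],
    [0.035, 0.017, 0.4, 0, 0.4],
    [0.035, 0.017, 0.7, 0, 0.4],
    [0.035, 0.017, 0.9, 0, 0.4],
    [0.035, 0.017, 1, 0, 0.4],
    [0.035, 0.017, 1, 0, 0.4],
    [0.035, 0.017, 1, 0, -1],
    [0.035, 0.017, 1, 0, -1],
    [0.035, 0.017, 1, 0, -1],
    [0.035, 0.017, 1, 0, -1],
    [0.035, 0.017, 1, 0, -1],
    [0.035, 0.017, 1, 0, -1],
    [0.035, 0.017, 1, 0, -1]
  ]
}}

```text
clock: 11.35
eef_pos: [0.4978, 0.2722, 0.1055]
tool_rot: [0.802, 0.598, 0.004, -0.0]
ft_force: [0.9, 1.4, 7.5]
grip_width: 0.0
```

>>> {"name": "carry_out", "arguments": {
  "moves": [
    [0, 0, -0.2, 0, -1],
    [0, 0, -0.4, 0, -1],
    [0, 0, -0.7, 0, -1],
    [0, 0, -1, 0, -1],
    [0, 0, -1, 0, -1],
    [0, 0, -1, 0, -1]
  ]
}}

```text
clock: 11.95
eef_pos: [0.4962, 0.2708, 0.2037]
tool_rot: [0.802, 0.598, 0.001, 0.0]
ft_force: [0.2, 0.6, -0.6]
grip_width: 0.0001
```

```bash
python3 - <<'E'
from h import *
need(.4855,.0235,.23,np.pi/2+.012)
p=bot.get_obs()['eef_pos']
grab('side','pics/s8.png')
overlay('pics/s8.png','pics/s8o.png',[(plate((p[0]-.001,p[1]),-.29,p[2]-.093),(0,255,0))],'side',(150,180,270,335),4)
E
```

```text
t 11.95 pos [0.4962 0.2708 0.2037] toolxang 1.2817 zdown [ 0.0023  0.0014 -1.    ] q6 [0.499 0.789] w 0.0001 F [ 0.2  0.6 -0.6]
shift/0.1: [-2.4    0.603 -0.266] roll units -0.1917
```

View pics/s8o.png

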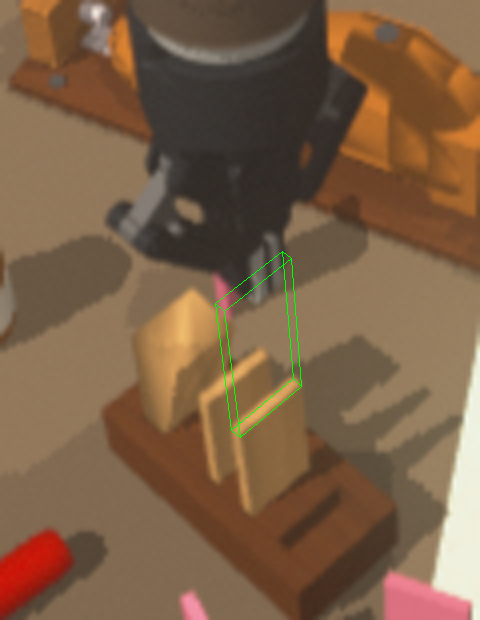

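```bash
python3 - <<'E'
from h import *
for z in (.2,.21,.215,.22,.225,.23): print(z,proj('side',[[.476,.0442,z],[.476+.011,.0442,z],[.476-.011,.0442,z],[.476-.011,.0042,z]]).round(1).tolist())
crop('pics/s4.png','pics/s4c.png',260,115,310,200,8)
E
```

```text
0.2 [[277.7, 177.4], [272.8, 175.7], [282.5, 179.2], [290.6, 167.3]]
0.21 [[277.8, 173.9], [273.0, 172.2], [282.7, 175.7], [290.8, 163.8]]
0.215 [[277.9, 172.2], [273.0, 170.5], [282.8, 173.9], [290.9, 162.0]]
0.22 [[278.0, 170.4], [273.1, 168.7], [282.9, 172.1], [291.1, 160.2]]
0.225 [[278.1, 168.6], [273.2, 166.9], [283.0, 170.3], [291.2, 158.4]]
0.23 [[278.2, 166.8], [273.2, 165.1], [283.1, 168.5], [291.3, 156.6]]
```

View pics/s4c.png

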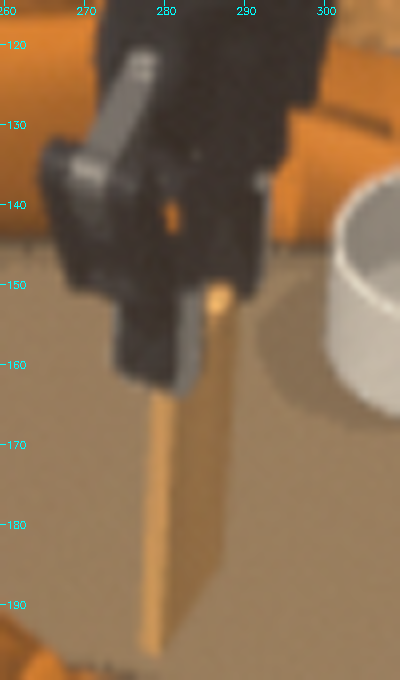

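```bash
python3 - <<'E'
from h import *
print(proj('side',[[.4962,.2708,z] for z in (.17,.18,.19,.2,.21)]).round(1).tolist())
print('s7 open .068 at (.4603,.0229,.2068)');print(proj('side',[[.4603-.011,.0229+.034,z] for z in (.18,.19,.2,.21)]).round(1).tolist())
crop('pics/s8.png','pics/s8c.png',185,215,245,285,8)
E
```

```text
[[213.9, 263.1], [213.5, 259.9], [213.2, 256.6], [212.8, 253.2], [212.5, 249.8]]
s7 open .068 at (.4603,.0229,.2068)
[[286.5, 192.4], [286.7, 189.0], [286.9, 185.6], [287.2, 182.1]]
```

View pics/s8c.png

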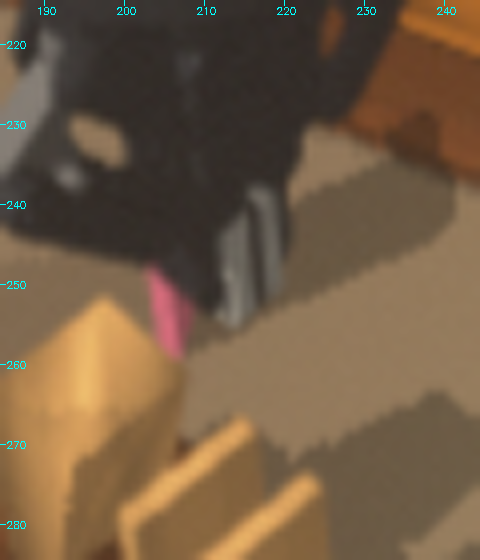

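>>> {"name": "carry_out", "arguments": {
  "moves": [
    [-0.02, 0.017, 0, 0, 0.6],
    [-0.02, 0.017, 0, 0, 0.6],
    [-0.02, 0.017, 0, 0, 0.6],
    [-0.02, 0.017, 0, 0, 0.6],
    [-0.02, 0.017, 0.3, 0, 0.6],
    [-0.02, 0.017, 0.6, 0, 0.5],
    [-0.02, 0.017, 0.7, 0, 0.5],
    [-0.02, 0.017, 0.7, 0, 0.5]
  ]
}}

```text
clock: 12.8
eef_pos: [0.4954, 0.2671, 0.131]
tool_rot: [0.802, 0.598, -0.002, -0.0]
ft_force: [-0.4, 0.2, 0.2]
grip_width: 0.0639
```

```bash
python3 - <<'E'
from h import *
need(.4948,.2685,.088,np.pi/2-.29)
E
```

```text
t 12.8 pos [0.4954 0.2671 0.131 ] toolxang 1.2813 zdown [-0.0038 -0.002  -1.    ] q6 [0.494 0.784] w 0.0639 F [-0.4  0.2  0.2]
shift/0.1: [ 0.013 -0.008  0.43 ] roll units 0.0003
```

>>> {"name": "carry_out", "arguments": {
  "moves": [
    [0.013, -0.008, 0.2, 0, 0.5],
    [0.013, -0.008, 0.4, 0, 0.4],
    [0.013, -0.008, 0.43, 0, 0.4],
    [0.013, -0.008, 0.43, 0, 0.4],
    [0.013, -0.008, 0.43, 0, -1],
    [0.013, -0.008, 0.43, 0, -1],
    [0.013, -0.008, 0.43, 0, -1],
    [0.013, -0.008, 0.43, 0, -1],
    [0.013, -0.008, 0.43, 0, -1],
    [0.013, -0.008, 0.43, 0, -1],
    [0.013, -0.008, 0.43, 0, -1]
  ]
}}

```text
clock: 13.9
eef_pos: [0.4976, 0.2698, 0.0919]
tool_rot: [0.802, 0.598, 0.002, 0.0]
ft_force: [-1.5, -1.2, 6.3]
grip_width: 0.037
```

```bash
python3 - <<'E'
from h import *
need(.4948,.2685,.088,np.pi/2-.29)
grab('side','pics/s9.png');crop('pics/s9.png','pics/s9c.png',170,220,260,335,6)
E
```

```text
t 13.9 pos [0.4976 0.2698 0.0919] toolxang 1.2812 zdown [ 0.0035  0.0018 -1.    ] q6 [0.497 0.787] w 0.037 F [-1.5 -1.2  6.3]
shift/0.1: [-0.021 -0.023  0.039] roll units 0.0002
```

View pics/s9c.png

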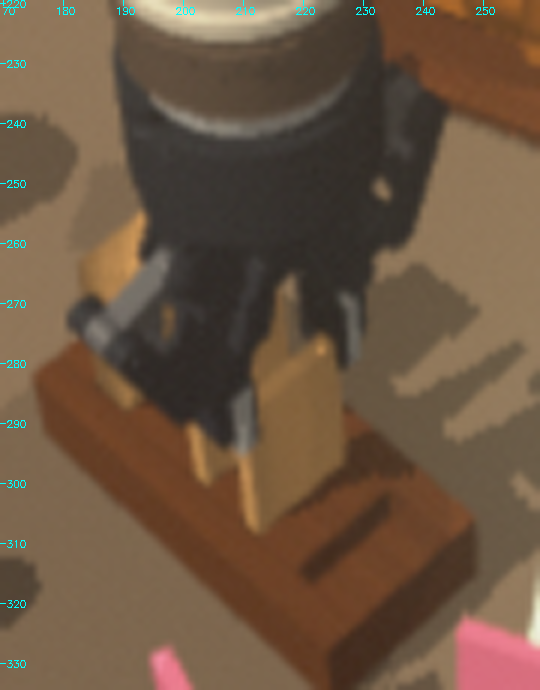

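>>> {"name": "carry_out", "arguments": {
  "moves": [
    [0, 0, -0.2, 0, -1],
    [0, 0, -0.4, 0, -1],
    [0, 0, -0.7, 0, -1],
    [0, 0, -1, 0, -1],
    [0, 0, -1, 0, -1]
  ]
}}

```text
clock: 14.45
eef_pos: [0.4989, 0.2707, 0.1951]
tool_rot: [0.802, 0.598, 0.005, 0.001]
ft_force: [1.1, 0.7, -0.5]
grip_width: 0.0373
```

>>> {"name": "carry_out", "arguments": {
  "moves": [
    [-0.4, 0.1, -0.3, 0, -1],
    [-0.8, 0.2, -0.4, 0, -1],
    [-0.8, 0.2, -0.4, 0, -1]
  ]
}}

```text
clock: 14.75
eef_pos: [0.4931, 0.1834, 0.2318]
tool_rot: [0.803, 0.596, 0.001, 0.001]
ft_force: [-0.4, 0.1, -1.0]
grip_width: 0.0374
```

>>> {"name": "carry_out", "arguments": {
  "moves": [
    [-0.4, 0.2, 0, 0, -1],
    [-0.8, 0.4, 0, 0, -1],
    [-0.8, 0.4, 0, 0, -1]
  ]
}}

```text
clock: 15.05
eef_pos: [0.5083, 0.0948, 0.2291]
tool_rot: [0.804, 0.595, -0.001, 0.0]
ft_force: [-0.3, 0.1, -0.8]
grip_width: 0.0377
```

>>> {"name": "carry_out", "arguments": {
  "moves": [
    [-0.4, 0, 0, -0.09, -1],
    [-0.8, 0, 0, -0.18, -1],
    [-0.8, 0, 0, -0.192, -1],
    [-0.8, 0, 0, -0.192, -1],
    [-0.8, 0, 0, -0.192, -1]
  ]
}}

```text
clock: 15.55
eef_pos: [0.4855, 0.0231, 0.2295]
tool_rot: [0.703, 0.711, 0.0, -0.0]
ft_force: [-0.1, -0.2, 0.5]
grip_width: 0.0374
```

```bash
python3 - <<'E'
from h import *
need(.4855,.0235,.15,np.pi/2+.012)
p=bot.get_obs()['eef_pos']
grab('side','pics/s10.png')
overlay('pics/s10.png','pics/s10o.png',[(plate((p[0]-.002,p[1]),.012,p[2]-.0839),(0,255,0))],'side',(200,100,340,260),4)
E
```

```text
t 15.55 pos [0.4855 0.0231 0.2295] toolxang 1.5829 zdown [-2.e-04  6.e-04 -1.e+00] q6 [0.047 0.035] w 0.0374 F [-0.1 -0.2  0.5]
shift/0.1: [0.003 0.001 0.795] roll units 0.0
```

View pics/s10o.png

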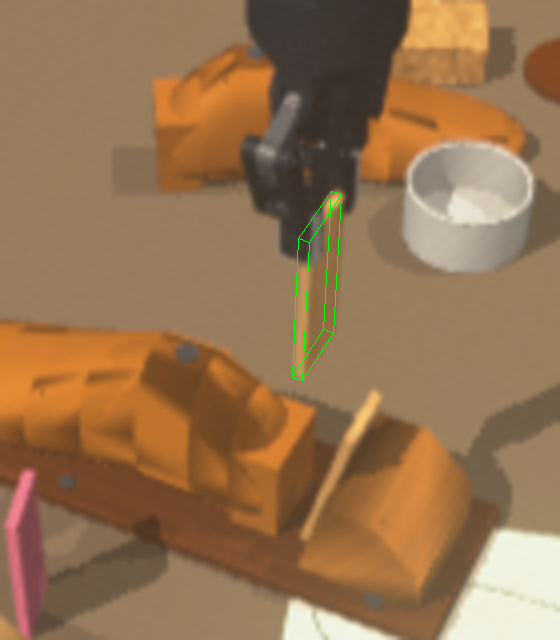

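>>> {"name": "carry_out", "arguments": {
  "moves": [
    [0, 0, 0.3, 0, -1],
    [0, 0, 0.6, 0, -1],
    [0, 0, 0.8, 0, -1],
    [0, 0, 0.9, 0, -1],
    [0, 0, 0.9, 0, -1]
  ]
}}

```text
clock: 16.1
eef_pos: [0.4844, 0.0229, 0.1384]
tool_rot: [0.702, 0.712, -0.001, -0.001]
ft_force: [-0.7, -0.3, -1.2]
grip_width: 0.037
```

>>> {"name": "carry_out", "arguments": {
  "moves": [
    [0, 0, 0.1, 0, -1],
    [0, 0, 0.2, 0, -1],
    [0, 0, 0.3, 0, -1],
    [0, 0, 0.36, 0, -1],
    [0, 0, 0.36, 0, -1],
    [0, 0, 0.36, 0, -1]
  ]
}}

```text
clock: 16.7
eef_pos: [0.4853, 0.022, 0.1038]
tool_rot: [0.703, 0.711, -0.0, -0.0]
ft_force: [0.7, 0.0, -0.1]
grip_width: 0.0373
```

>>> {"name": "carry_out", "arguments": {
  "moves": [
    [0, 0, 0.03, 0, -1],
    [0, 0, 0.06, 0, -1],
    [0, 0, 0.08, 0, -1],
    [0, 0, 0.08, 0, -1],
    [0, 0, 0.08, 0, -1]
  ]
}}

```text
clock: 17.2
eef_pos: [0.4855, 0.022, 0.096]
tool_rot: [0.703, 0.711, 0.0, 0.0]
ft_force: [-0.5, -0.7, 1.6]
grip_width: 0.0372
```

```bash
python3 - <<'E'
from h import *
need(.4855,.0235,.0959,np.pi/2+.012)
p=bot.get_obs()['eef_pos']
grab('side','pics/s11.png')
overlay('pics/s11.png','pics/s11o.png',[(plate((p[0]-.002,p[1]),.012,p[2]-.0839),(0,255,0))],'side',(220,140,340,260),5)
E
```

```text
t 17.2 pos [0.4855 0.022  0.096 ] toolxang 1.5827 zdown [ 5.e-04 -1.e-04 -1.e+00] q6 [0.045 0.033] w 0.0372 F [-0.5 -0.7  1.6]
shift/0.1: [0.015 0.001 0.001] roll units -0.0
```

View pics/s11o.png

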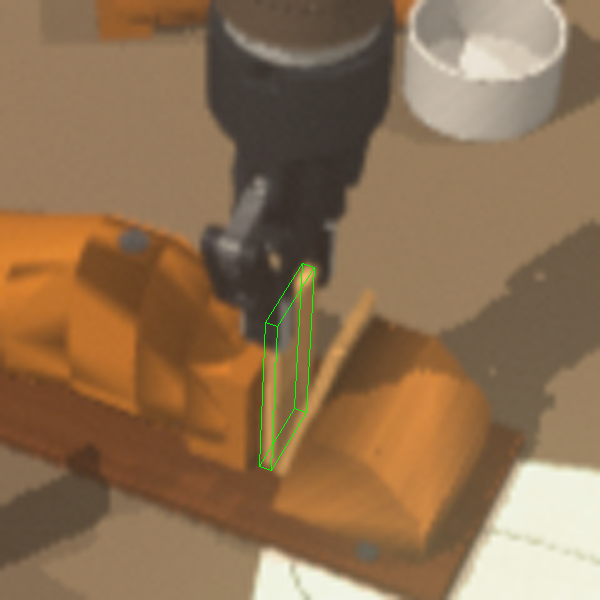

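>>> {"name": "carry_out", "arguments": {
  "moves": [
    [0.011, -0.02, 0, 0, -1],
    [0.011, -0.05, 0.003, 0, -1],
    [0.011, -0.08, 0.006, 0, -1],
    [0.011, -0.11, 0.01, 0, -1],
    [0.011, -0.14, 0.014, 0, -1],
    [0.011, -0.14, 0.014, 0, -1],
    [0.011, -0.14, 0.014, 0, -1]
  ]
}}

```text
clock: 17.95
eef_pos: [0.4723, 0.0229, 0.0952]
tool_rot: [0.703, 0.711, 0.001, 0.001]
ft_force: [2.3, -1.0, 5.5]
grip_width: 0.0374
```

```bash
python3 - <<'E'
from h import *
need(.4855,.0235,.0959,np.pi/2+.012)
grab('side','pics/s12.png')
overlay('pics/s12.png','pics/s12o.png',[(plate((.4759+.0062,.0235),.012,.012,.218),(0,255,0))],'side',(220,140,340,260),5)
E
```

```text
t 17.95 pos [0.4723 0.0229 0.0952] toolxang 1.5827 zdown [ 2.9e-03 -1.0e-04 -1.0e+00] q6 [0.049 0.037] w 0.0374 F [ 2.3 -1.   5.5]
shift/0.1: [ 0.004  0.132 -0.007] roll units -0.0
```

View pics/s12o.png

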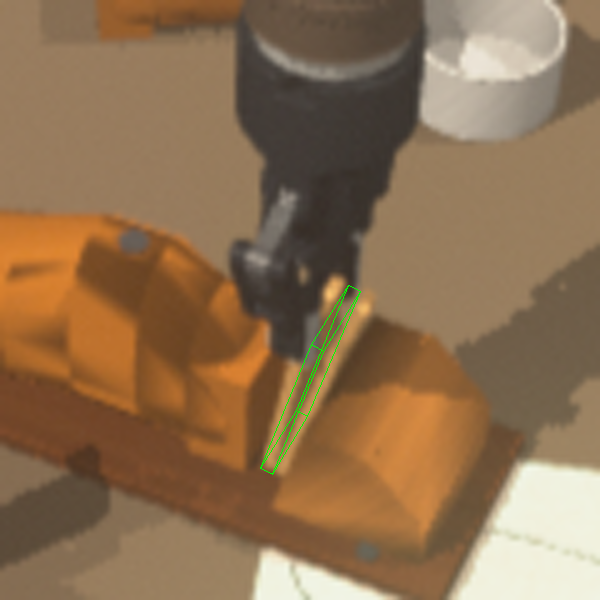

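>>> {"name": "carry_out", "arguments": {
  "moves": [
    [0, -0.03, 0, 0, -1],
    [0, -0.05, 0, 0, -1],
    [0, -0.05, 0, 0, -1],
    [0, -0.05, 0, 0, 0.2],
    [0, -0.05, 0, 0, 0.4],
    [0, -0.05, 0, 0, 0.6],
    [0, -0.05, 0, 0, 0.6],
    [0, -0.05, -0.2, 0, 0.6],
    [0, -0.05, -0.5, 0, 0.6],
    [0, -0.05, -0.9, 0, 0.6],
    [0, -0.05, -1, 0, 0.6]
  ]
}}

```text
clock: 19.1
eef_pos: [0.4682, 0.0231, 0.1983]
tool_rot: [0.703, 0.711, 0.002, 0.002]
ft_force: [0.8, 0.5, -0.1]
grip_width: 0.0682
```

>>> {"name": "carry_out", "arguments": {
  "moves": [
    [0.4, 0.1, 0, 0, 0.6],
    [0.8, 0.3, 0, 0, 0.6],
    [0.8, 0.3, 0, 0, 0.6]
  ]
}}

```text
clock: 19.4
eef_pos: [0.4967, 0.107, 0.1937]
tool_rot: [0.701, 0.713, 0.001, -0.0]
ft_force: [-0.4, -0.2, -0.2]
grip_width: 0.0683
```

```bash
python3 - <<'E'
from h import *
need(.568,.2464,.2,np.pi/2-.29)
grab('side','pics/s13.png');grab('top','pics/t13.png')
overlay('pics/s13.png','pics/s13o.png',[(plate((.4759+.0062,.0235),.012,.012,.218),(0,255,0)),(plate((.4759,.0235),.012,.012,.218),(255,255,0))],'side',(220,140,340,260),5)
crop('pics/s13.png','pics/s13c.png',240,180,300,250,8)
crop('pics/t13.png','pics/t13c.png',230,195,285,260,8)
E
```

```text
t 19.4 pos [0.4967 0.107  0.1937] toolxang 1.5877 zdown [ 8.0e-04  1.7e-03 -1.0e+00] q6 [0.211 0.194] w 0.0683 F [-0.4 -0.2 -0.2]
shift/0.1: [ 1.381  0.737 -0.06 ] roll units 0.1954
```

View pics/s13o.png

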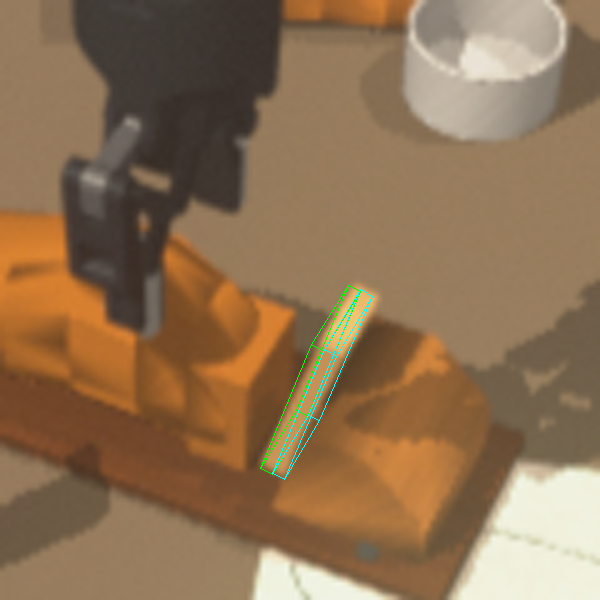

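View pics/s13c.png

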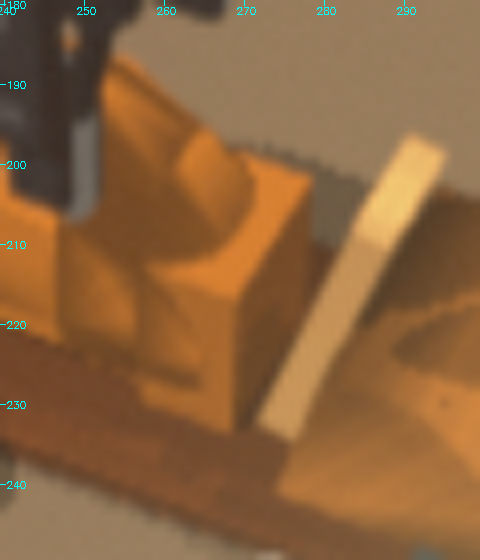

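View pics/t13c.png

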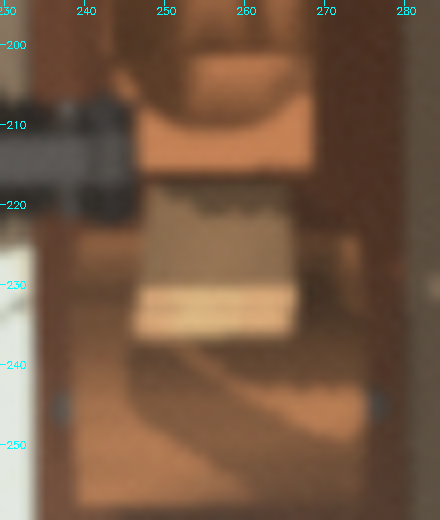

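```bash
cat >> h.py <<'E'
def wedge(c,yaw,z0,lean=0):
    P=[]
    for y in(-.02,.02):
        for x in(-.005,.005): P.append([x,y,0])
    for y in(-.02,.02):
        for x in(-.0272,.005): P.append([x,y,.1])
    P=R.from_euler('y',-lean).apply(np.array(P)); P=R.from_euler('z',yaw).apply(P)
    return P+np.array([c[0],c[1],z0])
E
python3 - <<'E'
from h import *
W=[(wedge((.5678,.2464),-.29,.008),(0,255,0))]
overlay('pics/s13.png','pics/s13w.png',W,'side',(165,240,265,335),4)
overlay('pics/t13.png','pics/t13w.png',W,'top',(115,160,190,245),5)
a=cv2.imread('pics/s13w.png');b=cv2.imread('pics/t13w.png');h=max(a.shape[0],b.shape[0])
c=np.zeros((h,a.shape[1]+b.shape[1],3),'uint8');c[:a.shape[0],:a.shape[1]]=a;c[:b.shape[0],a.shape[1]:]=b;cv2.imwrite('pics/w13.png',c)
print('front foot',at('side',(271.7,232.3),.012),'heel',at('side',(268.8,233.3),.012))
need(.5592,.2490,.175,np.pi/2-.29)
E
```

```text
front foot [0.48624445 0.04042575 0.012     ] heel [0.49098141 0.04624035 0.012     ]
t 19.5 pos [0.4946 0.1039 0.1933] toolxang 1.585 zdown [-2.4e-03 -8.0e-04 -1.0e+00] q6 [0.207 0.193] w 0.068 F [-0.3 -0.2 -1.6]
shift/0.1: [1.442 0.667 0.181] roll units 0.1936
```

View pics/w13.png

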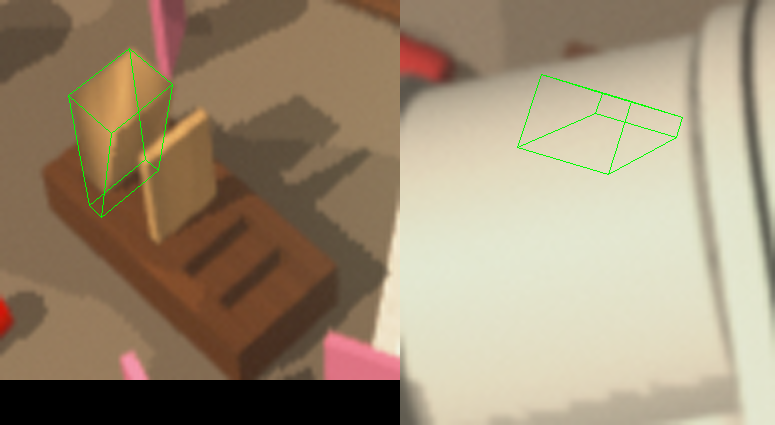

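>>> {"name": "carry_out", "arguments": {
  "moves": [
    [0.4, 0.2, 0, 0, 0.6],
    [0.72, 0.34, 0, 0, 0.6],
    [0.72, 0.34, 0, 0, 0.6]
  ]
}}

```text
clock: 19.8
eef_pos: [0.5291, 0.1777, 0.1935]
tool_rot: [0.702, 0.712, 0.0, -0.0]
ft_force: [0.0, -0.3, -0.7]
grip_width: 0.0681
```

>>> {"name": "carry_out", "arguments": {
  "moves": [
    [0.4, 0.2, 0, 0.09, 0.6],
    [0.72, 0.33, 0.1, 0.18, 0.6],
    [0.72, 0.33, 0.18, 0.194, 0.6],
    [0.72, 0.33, 0.18, 0.194, 0.6],
    [0.72, 0.33, 0.18, 0.194, 0.6]
  ]
}}

```text
clock: 20.3
eef_pos: [0.5597, 0.2461, 0.176]
tool_rot: [0.803, 0.596, -0.001, -0.0]
ft_force: [0.9, 0.4, -0.1]
grip_width: 0.0682
```

```bash
python3 - <<'E'
from h import *
need(.5592,.2490,.082,np.pi/2-.29)
E
```

```text
t 20.3 pos [0.5597 0.2461 0.176 ] toolxang 1.2776 zdown [-0.002  -0.0014 -1.    ] q6 [0.415 0.708] w 0.0682 F [ 0.9  0.4 -0.1]
shift/0.1: [ 0.028 -0.011  0.94 ] roll units -0.0021
```

>>> {"name": "carry_out", "arguments": {
  "moves": [
    [0.028, -0.011, 0.2, -0.002, 0.6],
    [0.028, -0.011, 0.4, -0.002, 0.5],
    [0.028, -0.011, 0.7, -0.002, 0.4],
    [0.028, -0.011, 0.9, -0.002, 0.4],
    [0.028, -0.011, 0.94, -0.002, 0.4],
    [0.028, -0.011, 0.94, -0.002, 0.4],
    [0.028, -0.011, 0.94, -0.002, -1],
    [0.028, -0.011, 0.94, -0.002, -1],
    [0.028, -0.011, 0.94, -0.002, -1],
    [0.028, -0.011, 0.94, -0.002, -1],
    [0.028, -0.011, 0.94, -0.002, -1],
    [0.028, -0.011, 0.94, -0.002, -1],
    [0.028, -0.011, 0.94, -0.002, -1]
  ]
}}

```text
clock: 21.6
eef_pos: [0.5615, 0.2511, 0.0846]
tool_rot: [0.802, 0.598, 0.002, 0.001]
ft_force: [-1.2, -1.0, 7.0]
grip_width: 0.039
```

```bash
python3 - <<'E'
from h import *
need(.5592,.2490,.082,np.pi/2-.29)
grab('side','pics/s14.png');crop('pics/s14.png','pics/s14c.png',150,220,250,335,5)
E
```

```text
t 21.6 pos [0.5615 0.2511 0.0846] toolxang 1.281 zdown [ 3.5e-03  5.0e-04 -1.0e+00] q6 [0.421 0.711] w 0.039 F [-1.2 -1.   7. ]
shift/0.1: [-0.027 -0.016  0.026] roll units 0.0001
```

View pics/s14c.png

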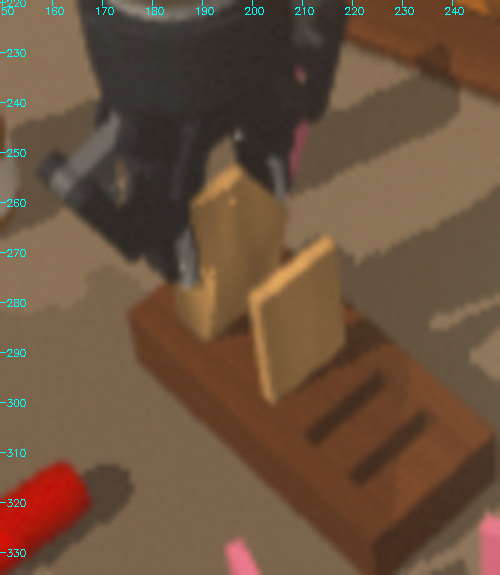

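>>> {"name": "carry_out", "arguments": {
  "moves": [
    [0, 0, -0.2, 0, -1],
    [0, 0, -0.4, 0, -1],
    [0, 0, -0.7, 0, -1],
    [0, 0, -1, 0, -1],
    [0, 0, -1, 0, -1]
  ]
}}

```text
clock: 22.15
eef_pos: [0.5631, 0.2526, 0.1882]
tool_rot: [0.802, 0.598, 0.005, 0.001]
ft_force: [1.1, -0.7, 0.5]
grip_width: 0.039
```

>>> {"name": "carry_out", "arguments": {
  "moves": [
    [-0.4, 0, -0.3, -0.09, -1],
    [-0.8, 0, -0.5, -0.18, -1],
    [-0.8, 0, -0.5, -0.193, -1],
    [-0.8, 0, -0.5, -0.193, -1]
  ]
}}

```text
clock: 22.55
eef_pos: [0.5377, 0.174, 0.2329]
tool_rot: [0.703, 0.711, 0.001, 0.0]
ft_force: [-0.8, 0.2, -0.3]
grip_width: 0.0392
```

```bash
python3 - <<'E'
from h import *
need(.491,-.2595,.235,np.pi/2+.012)
p=bot.get_obs()['eef_pos']
grab('side','pics/s15.png')
W=[(wedge((p[0]+.0074,p[1]-.0027),.012,p[2]-.0766),(0,255,0))]
overlay('pics/s15.png','pics/s15o.png',W,'side',(180,120,310,270),4)
E
```

```text
t 22.55 pos [0.5377 0.174  0.2329] toolxang 1.5823 zdown [ 0.0015  0.0011 -1.    ] q6 [0.313 0.301] w 0.0392 F [-0.8  0.2 -0.3]
shift/0.1: [-4.33  -0.517 -0.026] roll units -0.0003
```

View pics/s15o.png

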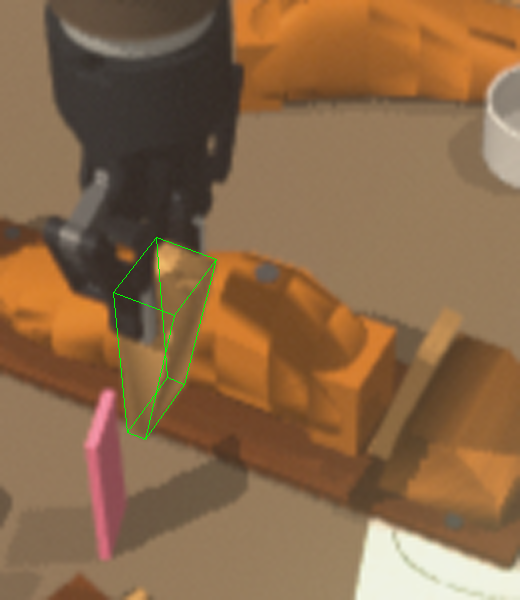

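>>> {"name": "carry_out", "arguments": {
  "moves": [
    [-0.45, 0, 0, 0, -1],
    [-0.9, -0.1, 0, 0, -1],
    [-0.9, -0.1, 0, 0, -1]
  ]
}}

```text
clock: 22.9
eef_pos: [0.5274, 0.0811, 0.2309]
tool_rot: [0.704, 0.71, -0.002, -0.001]
ft_force: [-0.3, -0.1, -0.7]
grip_width: 0.0391
```

>>> {"name": "carry_out", "arguments": {
  "moves": [
    [-0.45, 0, 0, 0, -1],
    [-0.9, -0.1, 0, 0, -1],
    [-0.9, -0.1, 0, 0, -1]
  ]
}}

```text
clock: 23.2
eef_pos: [0.519, -0.0089, 0.2311]
tool_rot: [0.704, 0.71, -0.001, -0.001]
ft_force: [-0.2, 1.1, -0.5]
grip_width: 0.0387
```

>>> {"name": "carry_out", "arguments": {
  "moves": [
    [-0.45, 0, 0, 0, -1],
    [-0.9, -0.1, 0, 0, -1],
    [-0.9, -0.1, 0, 0, -1]
  ]
}}

```text
clock: 23.5
eef_pos: [0.5107, -0.0987, 0.2312]
tool_rot: [0.704, 0.71, -0.001, -0.0]
ft_force: [0.4, 1.2, -0.8]
grip_width: 0.0385
```

>>> {"name": "carry_out", "arguments": {
  "moves": [
    [-0.45, 0, 0, 0, -1],
    [-0.9, -0.1, 0, 0, -1],
    [-0.9, -0.1, 0, 0, -1]
  ]
}}

```text
clock: 23.8
eef_pos: [0.5023, -0.1887, 0.2312]
tool_rot: [0.704, 0.71, -0.001, -0.0]
ft_force: [-0.5, 0.7, -1.3]
grip_width: 0.0388
```

>>> {"name": "carry_out", "arguments": {
  "moves": [
    [-0.4, -0.05, 0, 0, -1],
    [-0.73, -0.11, 0, 0, -1],
    [-0.73, -0.11, 0, 0, -1],
    [-0.73, -0.11, 0, 0, -1],
    [-0.73, -0.11, 0, 0, -1]
  ]
}}

```text
clock: 24.3
eef_pos: [0.493, -0.2572, 0.2319]
tool_rot: [0.702, 0.713, 0.0, -0.001]
ft_force: [0.6, -0.2, -0.9]
grip_width: 0.0386
```

```bash
python3 - <<'E'
from h import *
need(.491,-.2595,.0866,np.pi/2+.012)
p=bot.get_obs()['eef_pos']
grab('side','pics/s16.png')
W=[(wedge((p[0]+.0074,p[1]-.0027),.012,p[2]-.0766),(0,255,0))]
overlay('pics/s16.png','pics/s16o.png',W,'side',(270,40,400,180),4)
E
```

```text
t 24.3 pos [ 0.493  -0.2572  0.2319] toolxang 1.5864 zdown [-7.0e-04  1.3e-03 -1.0e+00] q6 [-0.481 -0.497] w 0.0386 F [ 0.6 -0.2 -0.9]
shift/0.1: [-0.024 -0.019  1.453] roll units 0.0023
```

View pics/s16o.png

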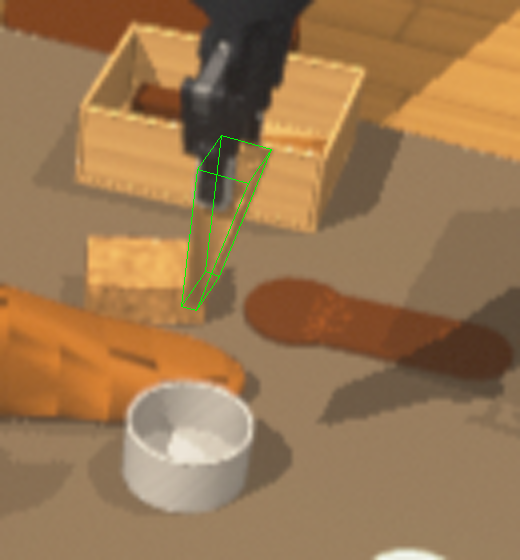

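>>> {"name": "carry_out", "arguments": {
  "moves": [
    [-0.02, -0.02, 0.2, 0, -1],
    [-0.02, -0.02, 0.5, 0, -1],
    [-0.02, -0.02, 0.8, 0, -1],
    [-0.02, -0.02, 0.95, 0, -1],
    [-0.02, -0.02, 0.95, 0, -1],
    [-0.02, -0.02, 0.95, 0, -1]
  ]
}}

```text
clock: 24.95
eef_pos: [0.4909, -0.2603, 0.1379]
tool_rot: [0.702, 0.712, 0.0, 0.0]
ft_force: [-0.1, -0.1, 0.4]
grip_width: 0.0387
```

>>> {"name": "carry_out", "arguments": {
  "moves": [
    [0, 0, 0.15, 0, -1],
    [0, 0, 0.3, 0, -1],
    [0, 0, 0.4, 0, -1],
    [0, 0, 0.46, 0, -1],
    [0, 0, 0.46, 0, -1],
    [0, 0, 0.46, 0, -1]
  ]
}}

```text
clock: 25.55
eef_pos: [0.4908, -0.2614, 0.0921]
tool_rot: [0.702, 0.712, 0.0, 0.001]
ft_force: [0.5, 0.3, -0.2]
grip_width: 0.0386
```

```bash
python3 - <<'E'
from h import *
need(.491,-.2595,.0826,np.pi/2+.012)
p=bot.get_obs()['eef_pos'];print('tip z',p[2]-.0766)
grab('side','pics/s17.png')
W=[(wedge((p[0]+.0074,p[1]-.0027),.012,p[2]-.0766),(0,255,0))]
overlay('pics/s17.png','pics/s17o.png',W,'side',(270,60,370,180),5)
E
```

```text
t 25.55 pos [ 0.4908 -0.2614  0.0921] toolxang 1.5845 zdown [ 1.e-03 -5.e-04 -1.e+00] q6 [-0.489 -0.503] w 0.0386 F [ 0.5  0.3 -0.2]
shift/0.1: [0.019 0.002 0.095] roll units 0.0011
tip z 0.01549574625045852
```

View pics/s17o.png

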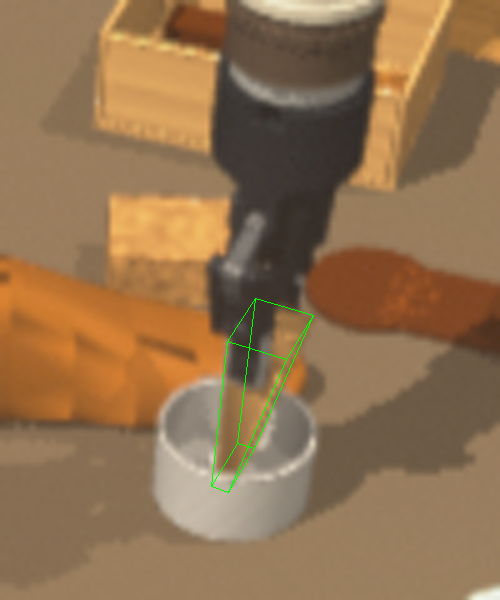

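>>> {"name": "carry_out", "arguments": {
  "moves": [
    [0.01, 0, 0.03, 0, -1],
    [0.01, 0, 0.06, 0, -1],
    [0.01, 0, 0.08, 0, -1],
    [0.01, 0, 0.08, 0, -1],
    [0.01, 0, 0.08, 0, -1]
  ]
}}

```text
clock: 26.1
eef_pos: [0.4903, -0.2602, 0.0833]
tool_rot: [0.702, 0.712, -0.0, -0.0]
ft_force: [-0.2, 0.1, -1.0]
grip_width: 0.0386
```

>>> {"name": "carry_out", "arguments": {
  "moves": [
    [0, 0, 0.01, 0, -1],
    [0, 0, 0.02, 0, -1],
    [0, 0, 0.025, 0, -1],
    [0, 0, 0.025, 0, -1],
    [0, 0, 0.025, 0, -1]
  ]
}}

```text
clock: 26.6
eef_pos: [0.4904, -0.2602, 0.0809]
tool_rot: [0.702, 0.712, 0.0, 0.0]
ft_force: [-0.0, 0.0, -0.7]
grip_width: 0.0387
```

```bash
python3 - <<'E'
from h import *
grab('side','pics/s18.png')
crop('pics/s18.png','pics/s18c.png',290,110,345,175,9)
o=bot.get_obs();print(o['ft_force'])
E
```

```text
[-0.71176923  1.00469009 -0.72774062]
```

View pics/s18c.png

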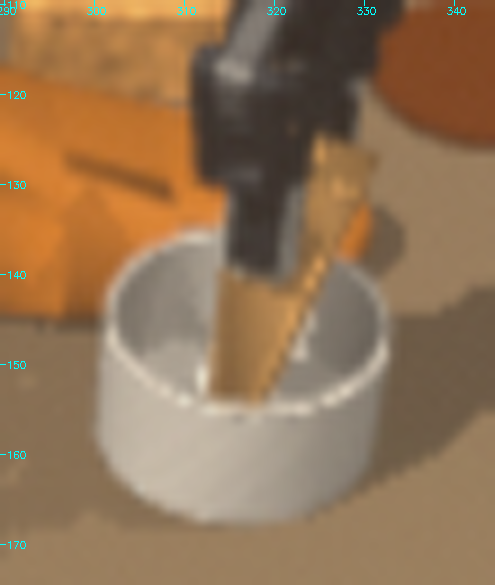

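>>> {"name": "carry_out", "arguments": {
  "moves": [
    [0, 0, 0.01, 0, -1],
    [0, 0, 0.02, 0, -1],
    [0, 0, 0.03, 0, -1],
    [0, 0, 0.03, 0, -1],
    [0, 0, 0.03, 0, -1]
  ]
}}

```text
clock: 27.15
eef_pos: [0.4909, -0.2604, 0.0806]
tool_rot: [0.702, 0.712, 0.001, 0.001]
ft_force: [-3.8, 1.7, 14.0]
grip_width: 0.0389
```

>>> {"name": "carry_out", "arguments": {
  "moves": [
    [0, 0, -0.03, 0, -1],
    [0, 0, -0.1, 0, -1],
    [0, 0, -0.3, 0, -1],
    [0, 0, -0.6, 0, -1],
    [0, 0, -0.95, 0, -1],
    [0, 0, -0.95, 0, -1]
  ]
}}

```text
clock: 27.75
eef_pos: [0.4934, -0.2618, 0.1783]
tool_rot: [0.702, 0.712, 0.001, 0.005]
ft_force: [0.9, -0.9, -0.6]
grip_width: 0.0391
```

>>> {"name": "carry_out", "arguments": {
  "moves": [
    [0, 0, -0.3, 0, -1],
    [0.4, 0, -0.6, 0, -1],
    [0.9, 0, -0.6, 0, -1],
    [0.9, 0, -0.6, 0, -1]
  ]
}}

```text
clock: 28.15
eef_pos: [0.4892, -0.1658, 0.2337]
tool_rot: [0.7, 0.714, 0.001, -0.0]
ft_force: [0.2, -0.7, -1.2]
grip_width: 0.039
```

```bash
python3 - <<'E'
from h import *
need(.478,.0262,.23,np.pi/2+.012)
grab('side','pics/s19.png')
crop('pics/s19.png','pics/s19c.png',240,80,360,200,5)
E
```

```text
t 28.15 pos [ 0.4892 -0.1658  0.2337] toolxang 1.5904 zdown [ 9.0e-04  1.9e-03 -1.0e+00] q6 [-0.328 -0.348] w 0.039 F [ 0.2 -0.7 -1.2]
shift/0.1: [ 1.921 -0.075  0.04 ] roll units 0.0049
```

View pics/s19c.png

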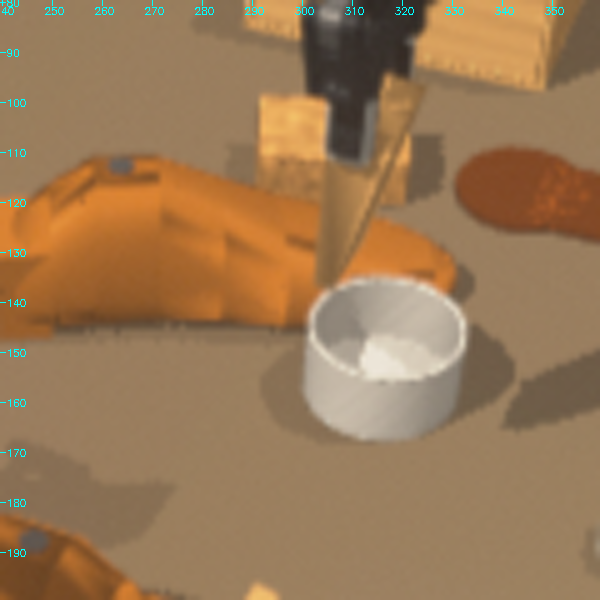

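>>> {"name": "carry_out", "arguments": {
  "moves": [
    [0.4, 0, 0, 0, -1],
    [0.9, -0.04, 0, 0, -1],
    [0.9, -0.04, 0, 0, -1]
  ]
}}

```text
clock: 28.5
eef_pos: [0.483, -0.0766, 0.232]
tool_rot: [0.7, 0.714, -0.0, -0.002]
ft_force: [1.0, -0.6, -0.4]
grip_width: 0.0387
```

>>> {"name": "carry_out", "arguments": {
  "moves": [
    [0.4, -0.02, 0, 0.005, -1],
    [0.8, -0.03, 0, 0.005, -1],
    [1, -0.035, 0, 0.005, -1],
    [1, -0.035, 0, 0.005, -1],
    [1, -0.035, 0, 0.005, -1]
  ]
}}

```text
clock: 29.0
eef_pos: [0.4791, 0.0188, 0.2323]
tool_rot: [0.705, 0.709, -0.001, -0.0]
ft_force: [0.3, 0.3, 0.2]
grip_width: 0.0388
```

```bash
python3 - <<'E'
from h import *
need(.478,.0262,.15,np.pi/2+.012)
p=bot.get_obs()['eef_pos']
grab('side','pics/s20.png')
W=[(wedge((p[0]+.0074,p[1]-.0027),.012,p[2]-.0766),(0,255,0))]
overlay('pics/s20.png','pics/s20o.png',W,'side',(200,100,340,260),4)
crop('pics/s20.png','pics/s20c.png',255,115,310,200,7)
E
```

```text
t 29.0 pos [0.4791 0.0188 0.2323] toolxang 1.5766 zdown [-1.e-03 -9.e-04 -1.e+00] q6 [0.04  0.034] w 0.0388 F [0.3 0.3 0.2]
shift/0.1: [ 0.075 -0.01   0.823] roll units -0.004
```

View pics/s20o.png

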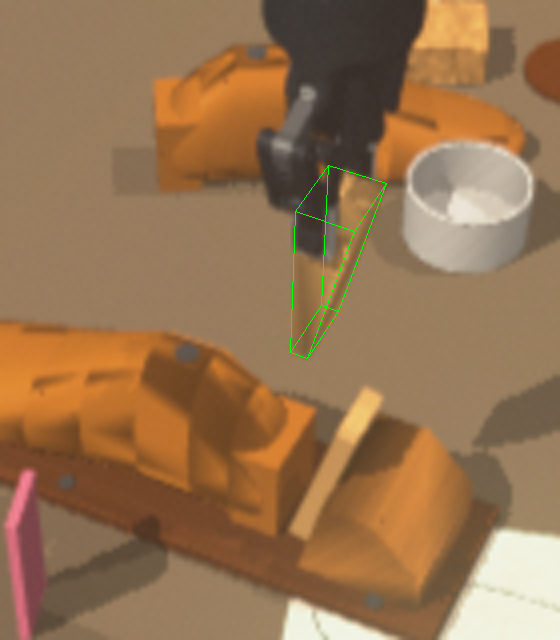

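View pics/s20c.png

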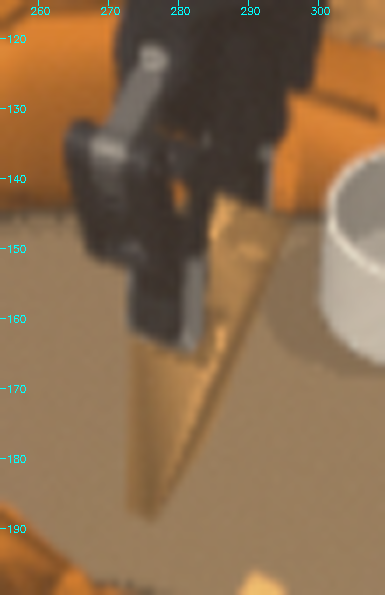

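>>> {"name": "carry_out", "arguments": {
  "moves": [
    [0.075, -0.01, 0.2, -0.004, -1],
    [0.075, -0.01, 0.4, -0.004, -1],
    [0.075, -0.01, 0.7, -0.004, -1],
    [0.075, -0.01, 0.82, -0.004, -1],
    [0.075, -0.01, 0.82, -0.004, -1],
    [0.075, -0.01, 0.82, -0.004, -1]
  ]
}}

```text
clock: 29.65
eef_pos: [0.4783, 0.026, 0.1511]
tool_rot: [0.704, 0.711, -0.0, 0.0]
ft_force: [-0.0, -0.5, 0.3]
grip_width: 0.0385
```

```bash
python3 - <<'E'
from h import *
need(.4780,.0262,.12,np.pi/2+.012)
p=bot.get_obs()['eef_pos']
grab('side','pics/s21.png')
W=[(wedge((p[0]+.0074,p[1]-.0027),.012,p[2]-.0766),(0,255,0))]
overlay('pics/s21.png','pics/s21o.png',W,'side',(240,140,320,260),6)
crop('pics/s21.png','pics/s21c.png',245,150,310,245,7)
E
```

```text
t 29.65 pos [0.4783 0.026  0.1511] toolxang 1.5809 zdown [-1.e-04 -3.e-04 -1.e+00] q6 [0.054 0.044] w 0.0385 F [-0.  -0.5  0.3]
shift/0.1: [ 0.002 -0.003  0.311] roll units -0.0012
```

View pics/s21c.png

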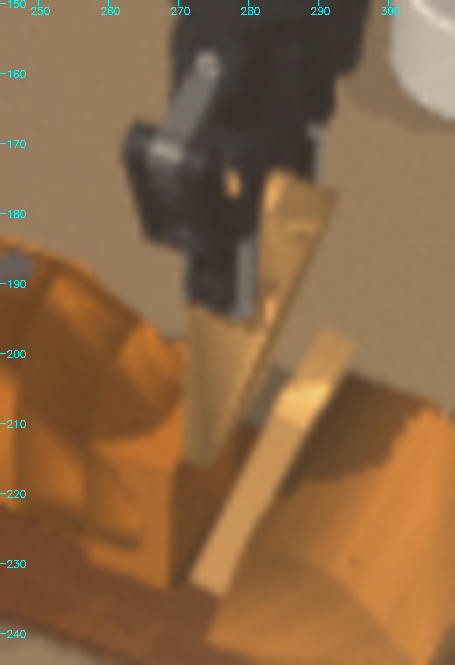

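>>> {"name": "carry_out", "arguments": {
  "moves": [
    [0, 0, 0.08, 0, -1],
    [0, 0, 0.16, 0, -1],
    [0, 0, 0.24, 0, -1],
    [0, 0, 0.3, 0, -1],
    [0, 0, 0.3, 0, -1],
    [0, 0, 0.3, 0, -1]
  ]
}}

```text
clock: 30.3
eef_pos: [0.4964, 0.0258, 0.1408]
tool_rot: [0.703, 0.711, 0.016, 0.018]
ft_force: [-3.6, -4.1, 76.1]
grip_width: 0.039
```

>>> {"name": "carry_out", "arguments": {
  "moves": [
    [0, 0, 0.03, 0, -1],
    [0, 0, 0.06, 0, -1],
    [0, 0, 0.08, 0, -1],
    [0, 0, 0.08, 0, -1],
    [0, 0, 0.08, 0, -1]
  ]
}}

```text
clock: 30.8
eef_pos: [0.4885, 0.0273, 0.1192]
tool_rot: [0.703, 0.711, 0.009, 0.008]
ft_force: [9.4, 0.4, 9.8]
grip_width: 0.0386
```

```bash
python3 - <<'E'
from h import *
need(.4780,.0262,.12,np.pi/2+.012)
p=bot.get_obs()['eef_pos']
grab('side','pics/s22.png');grab('top','pics/t22.png')
W=[(wedge((p[0]+.0074,p[1]-.0027),.012,p[2]-.0766),(0,255,0))]
overlay('pics/s22.png','pics/s22o.png',W,'side',(240,140,320,260),5)
crop('pics/s22.png','pics/s22c.png',245,150,310,245,7)
crop('pics/s22.png','pics/s22d.png',140,100,340,270,4)
E
```

```text
t 30.8 pos [0.4885 0.0273 0.1192] toolxang 1.5827 zdown [ 2.380e-02  6.000e-04 -9.997e-01] q6 [0.056 0.044] w 0.0386 F [9.4 0.4 9.8]
shift/0.1: [-0.009 -0.105 -0.011] roll units -0.0001
```

View pics/s22c.png

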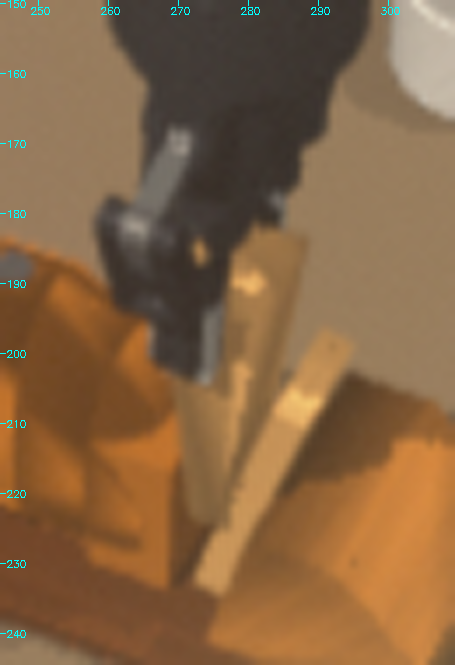

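View pics/s22d.png

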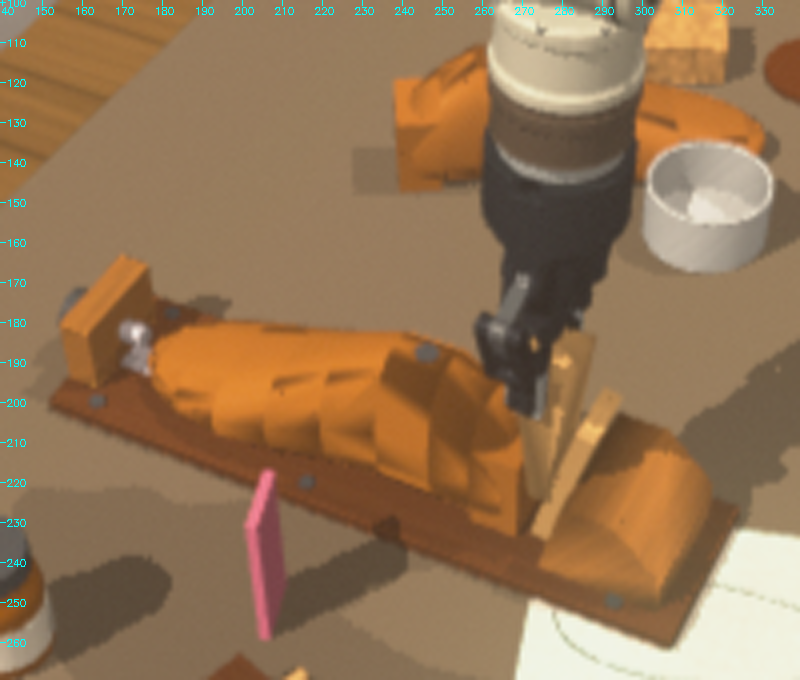

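>>> {"name": "carry_out", "arguments": {
  "moves": [
    [0, -0.03, -0.03, 0, -1],
    [0, -0.06, -0.03, 0, -1],
    [0, -0.09, -0.03, 0, -1],
    [0, -0.12, -0.03, 0, -1],
    [0, -0.12, -0.03, 0, -1]
  ]
}}

```text
clock: 31.4
eef_pos: [0.4747, 0.0269, 0.1206]
tool_rot: [0.703, 0.711, 0.007, 0.007]
ft_force: [9.1, -0.3, 5.0]
grip_width: 0.0388
```

```bash
python3 - <<'E'
from h import *
need(.4780,.0262,.12,np.pi/2+.012)
p=bot.get_obs()['eef_pos'];print(bot.get_obs()['ft_torque'])
grab('side','pics/s23.png')
crop('pics/s23.png','pics/s23c.png',245,150,310,245,7)
E
```

```text
t 31.4 pos [0.4747 0.0269 0.1206] toolxang 1.5826 zdown [ 0.0195 -0.     -0.9998] q6 [0.057 0.046] w 0.0388 F [ 9.1 -0.3  5. ]
shift/0.1: [-0.007  0.033  0.006] roll units -0.0001
[-0.22529973 -2.39171346  0.06967698]
```

View pics/s23c.png

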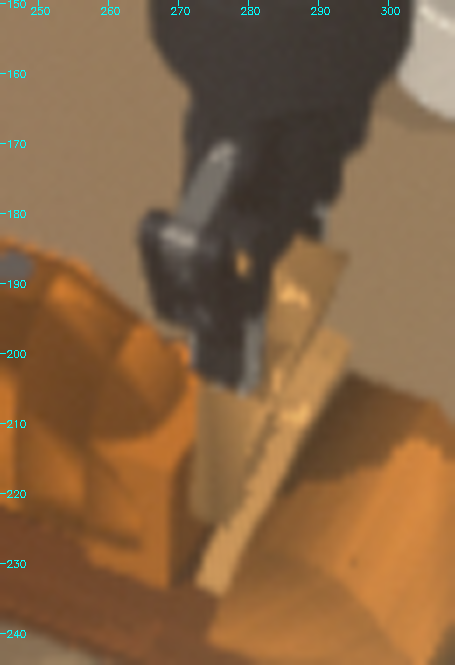

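>>> {"name": "carry_out", "arguments": {
  "moves": [
    [0, 0.03, 0.02, 0, -1],
    [0, 0.05, 0.04, 0, -1],
    [0, 0.07, 0.06, 0, -1],
    [0, 0.08, 0.08, 0, -1],
    [0, 0.08, 0.08, 0, -1]
  ]
}}

```text
clock: 31.95
eef_pos: [0.4778, 0.0272, 0.1095]
tool_rot: [0.703, 0.711, 0.003, 0.003]
ft_force: [6.8, -0.4, 1.8]
grip_width: 0.0392
```

```bash
python3 - <<'E'
from h import *
need(.4780,.0262,.12,np.pi/2+.012)
p=bot.get_obs()['eef_pos'];print(bot.get_obs()['ft_torque'])
grab('side','pics/s24.png')
crop('pics/s24.png','pics/s24c.png',245,150,310,245,7)
E
```

```text
t 31.95 pos [0.4778 0.0272 0.1095] toolxang 1.5828 zdown [ 7.9e-03  3.0e-04 -1.0e+00] q6 [0.057 0.045] w 0.0392 F [ 6.8 -0.4  1.8]
shift/0.1: [-0.01   0.003 -0.105] roll units -0.0
[-0.02843231 -1.93985007  0.02020038]
```

View pics/s24c.png

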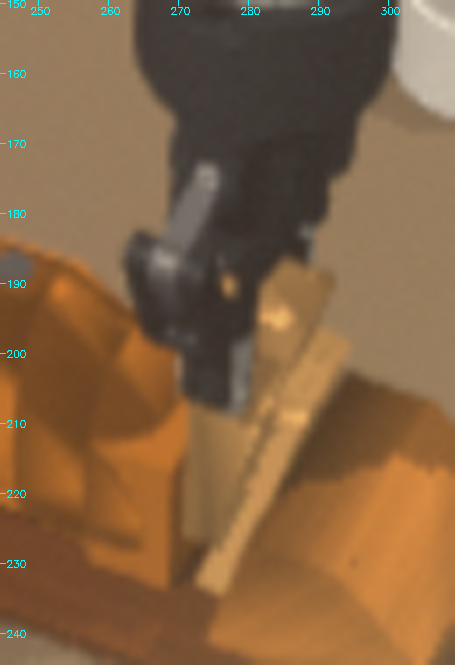

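>>> {"name": "carry_out", "arguments": {
  "moves": [
    [0, 0.01, 0.02, 0, -1],
    [0, 0.02, 0.04, 0, -1],
    [0, 0.03, 0.05, 0, -1],
    [0, 0.03, 0.05, 0, -1]
  ]
}}

```text
clock: 32.4
eef_pos: [0.4794, 0.0271, 0.1039]
tool_rot: [0.703, 0.711, 0.002, 0.002]
ft_force: [6.5, -0.1, 2.9]
grip_width: 0.0387
```

>>> {"name": "carry_out", "arguments": {
  "moves": [
    [0, 0.01, 0.02, 0, -1],
    [0, 0.015, 0.04, 0, -1],
    [0, 0.015, 0.04, 0, -1],
    [0, 0.015, 0.04, 0, -1]
  ]
}}

```text
clock: 32.8
eef_pos: [0.4802, 0.0272, 0.0994]
tool_rot: [0.703, 0.711, 0.001, 0.001]
ft_force: [6.1, -0.3, 2.5]
grip_width: 0.0388
```

```bash
python3 - <<'E'
from h import *
need(.4780,.0262,.12,np.pi/2+.012)
p=bot.get_obs()['eef_pos'];print(bot.get_obs()['ft_torque'])
grab('side','pics/s25.png')
crop('pics/s25.png','pics/s25c.png',245,150,310,245,7)
W=[(wedge((.486,.0235),.012,p[2]-.0766),(0,255,0))]
overlay('pics/s25.png','pics/s25o.png',W,'side',(245,150,310,245),6)
E
```

```text
t 32.8 pos [0.4802 0.0272 0.0994] toolxang 1.5828 zdown [ 3.5e-03  1.0e-04 -1.0e+00] q6 [0.057 0.045] w 0.0388 F [ 6.1 -0.3  2.5]
shift/0.1: [-0.009 -0.022 -0.206] roll units -0.0
[ 0.05935418 -1.70329319 -0.00883808]
```

View pics/s25c.png

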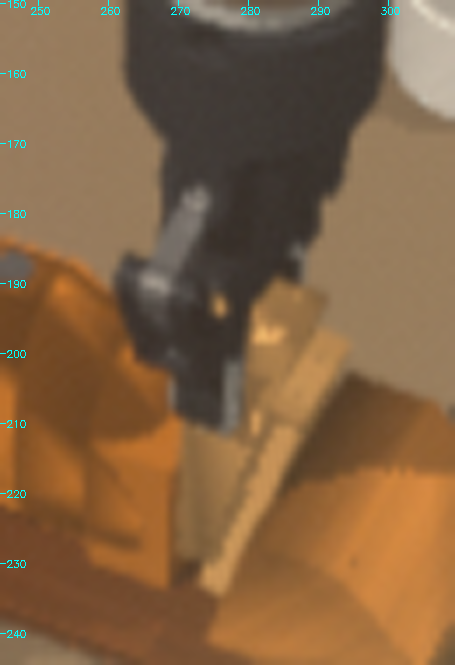

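View pics/s25o.png

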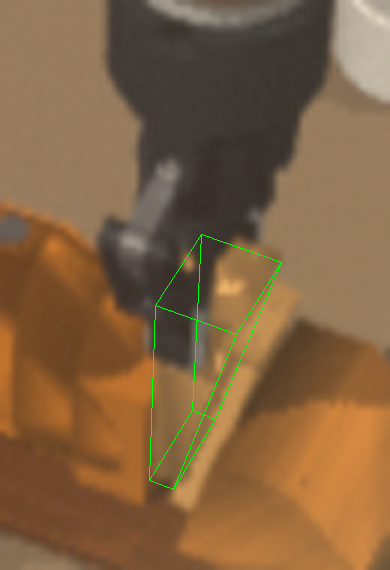

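>>> {"name": "carry_out", "arguments": {
  "moves": [
    [0, 0.01, 0.02, 0, -1],
    [0, 0.01, 0.03, 0, -1],
    [0, 0.01, 0.03, 0, -1],
    [0, 0.01, 0.03, 0, -1]
  ]
}}

```text
clock: 33.25
eef_pos: [0.4809, 0.0272, 0.0963]
tool_rot: [0.703, 0.711, 0.001, 0.001]
ft_force: [5.9, -0.3, 3.1]
grip_width: 0.0391
```

>>> {"name": "carry_out", "arguments": {
  "moves": [
    [0, 0.01, 0.01, 0, -1],
    [0, 0.01, 0.02, 0, -1],
    [0, 0.01, 0.02, 0, -1],
    [0, 0.01, 0.02, 0, -1]
  ]
}}

```text
clock: 33.65
eef_pos: [0.4815, 0.0272, 0.0941]
tool_rot: [0.703, 0.711, 0.001, 0.001]
ft_force: [5.7, 0.1, 4.0]
grip_width: 0.0385
```

```bash
python3 - <<'E'
from h import *
need(.4780,.0262,.12,np.pi/2+.012)
p=bot.get_obs()['eef_pos'];print(bot.get_obs()['ft_torque'])
grab('side','pics/s26.png');grab('top','pics/t26.png')
crop('pics/s26.png','pics/s26c.png',255,195,295,245,12)
crop('pics/s26.png','pics/s26d.png',140,100,340,270,4)
print('heel botL',at('side',(268.8,233.3),.012))
for z in(.012,.015,.018,.021,.024): print(z,proj('side',[[.481,.0435,z],[.491,.0435,z],[.491,.0495,z]]).round(1).tolist())
E
```

```text
t 33.65 pos [0.4815 0.0272 0.0941] toolxang 1.5829 zdown [ 0.0019  0.     -1.    ] q6 [0.056 0.044] w 0.0385 F [5.7 0.1 4. ]
shift/0.1: [-0.009 -0.034 -0.259] roll units 0.0
[-1.06380910e-03 -1.70432953e+00  1.95591499e-02]
heel botL [0.49098141 0.04624035 0.012     ]
0.012 [[273.1, 234.0], [269.3, 232.5], [268.2, 234.3]]
0.015 [[273.2, 233.2], [269.3, 231.7], [268.2, 233.5]]
0.018 [[273.2, 232.4], [269.4, 230.9], [268.2, 232.6]]
0.021 [[273.3, 231.6], [269.4, 230.0], [268.3, 231.8]]
0.024 [[273.3, 230.8], [269.4, 229.2], [268.3, 231.0]]
```

View pics/s26c.png

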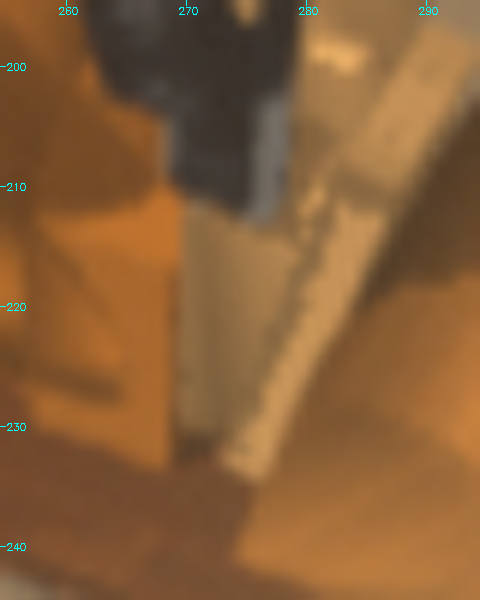

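View pics/s26d.png

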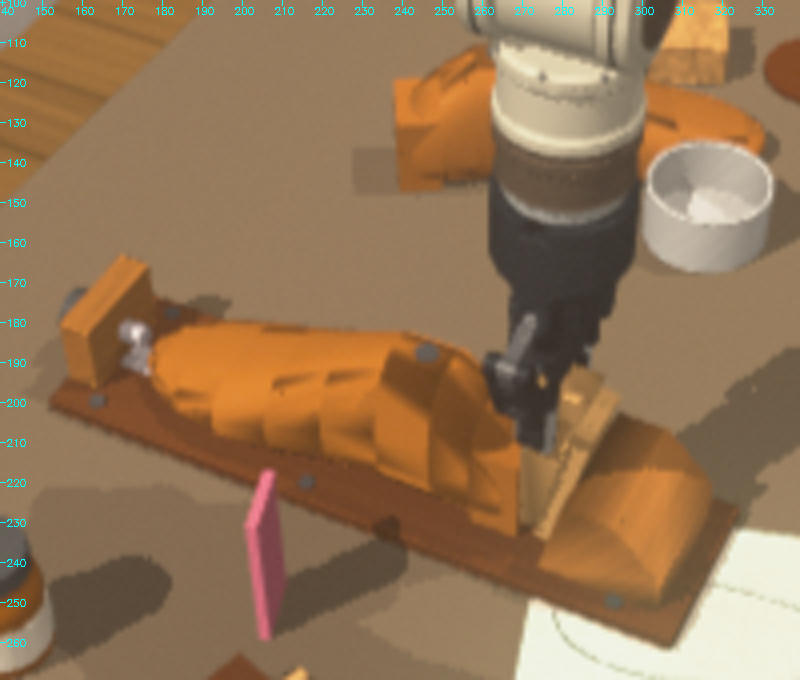

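>>> {"name": "carry_out", "arguments": {
  "moves": [
    [0, 0.01, 0.01, 0, -1],
    [0, 0.02, 0.02, 0, -1],
    [0, 0.03, 0.03, 0, -1],
    [0, 0.03, 0.03, 0, -1]
  ]
}}

```text
clock: 34.15
eef_pos: [0.482, 0.0272, 0.0927]
tool_rot: [0.703, 0.711, -0.001, -0.001]
ft_force: [-5.0, -0.6, 21.0]
grip_width: 0.0391
```

>>> {"name": "carry_out", "arguments": {
  "moves": [
    [0, 0, 0.01, 0, -1],
    [0, 0, 0.015, 0, -1],
    [0, 0, 0.015, 0, -1],
    [0, 0, 0.015, 0, -1],
    [0, 0, 0.015, 0, -1]
  ]
}}

```text
clock: 34.65
eef_pos: [0.482, 0.0272, 0.0926]
tool_rot: [0.703, 0.711, -0.0, -0.0]
ft_force: [-8.0, -0.5, 30.9]
grip_width: 0.0386
```

```bash
python3 - <<'E'
from h import *
need(.4780,.0262,.12,np.pi/2+.012)
p=bot.get_obs()['eef_pos'];print(bot.get_obs()['ft_torque'])
grab('side','pics/s27.png');grab('top','pics/t27.png')
crop('pics/s27.png','pics/s27c.png',255,195,295,245,12)
E
```

```text
t 34.65 pos [0.482  0.0272 0.0926] toolxang 1.583 zdown [-7.e-04  1.e-04 -1.e+00] q6 [0.056 0.044] w 0.0386 F [-8.  -0.5 30.9]
shift/0.1: [-0.009 -0.041 -0.274] roll units 0.0001
[-0.1630218   1.21408431  0.00909888]
```

View pics/s27c.png

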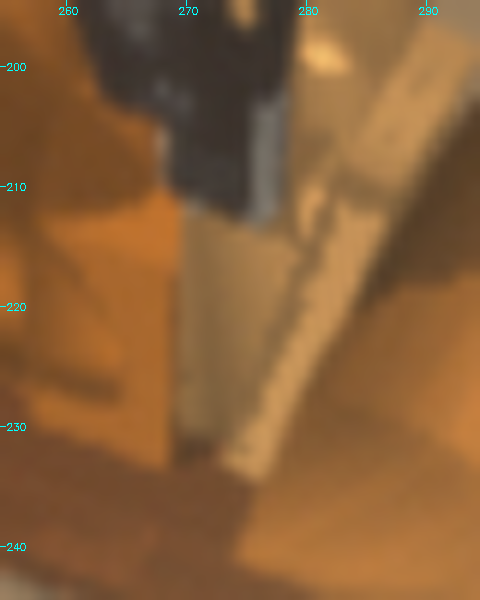

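```bash
python3 - <<'E'
from h import *
g=lambda f:cv2.imread(f,0).astype(np.float32)
a,b=g('pics/side0.png'),g('pics/s27.png')
def pc(n,x0,y0,x1,y1):
    A,B=a[y0:y1,x0:x1],b[y0:y1,x0:x1]
    print(n,cv2.phaseCorrelate(A,B,cv2.createHanningWindow((x1-x0,y1-y0),cv2.CV_32F)))
pc('last mid',185,180,245,228);pc('board/fixed toe',150,165,185,205);pc('heel left',240,205,268,236)
a,b=g('pics/top0.png'),g('pics/t27.png');pc('last top',236,100,276,150)
pc('sparelast',350,110,430,200)
a,b=g('pics/side0.png'),g('pics/s27.png');pc('jar',115,225,160,272);pc('tin',298,130,338,172)
print(bot.get_obs()['ft_force'],bot.get_obs()['clock'])
E
```

```text
last mid ((-0.1413531067332947, -0.057474312300239916), 0.9490976330306795)
board/fixed toe ((0.040306392196580276, 0.050144160021279305), 0.9696057730250889)
heel left ((-0.015876244609907886, 0.129310889167094), 1.0088462874293327)
last top ((0.12646812534287122, -0.03568651044350446), 0.867747489452362)
sparelast ((0.001598684738553402, 0.037139748144760176), 0.9732282866372003)
jar ((0.5171408949048164, 0.04122775137528478), 0.9819618109199736)
tin ((-0.023991039860547403, 0.4922811252117967), 1.0118835539287991)
[-8.63451405 -0.44323403 30.93561719] 34.75
```

```bash
python3 - <<'E'
from h import *
print(order.job_done()); o=bot.get_obs(); print(o['ft_force'],o['eef_pos'],o['clock'])
E
```

```text
the job is handed in; nothing more can be done
None
the job is handed in; nothing more can be done
```

The job is done and handed in at about 35 s. Two beech spacers stand flush against the leaning stop. The wedge was dipped until its thin end touched the tin floor, then pushed down until it jammed. The arm still grips it, pressing with about 31 N.

**Last checks:**
- **Jam:** the last bit of push raised the force from 21 to 31 N with the wedge moving only 0.1 mm. In the picture its thin end is about 8 mm above the board, with a dark gap below it, so it has not bottomed.
- **Last:** comparing start and end pictures shows it moved no more than about 0.15 px, roughly 0.3 mm.
- **Tin, jar and spare last:** the tin is upright. The spare last reads no shift, but the tin and the jar each read about 0.5 px. I did nothing near the jar and think its shift is shading, but I did not check that.

**What went wrong or disagreed:**
- **Second spacer:** the first grasp slipped off the plate, and I re-gripped it lower.
- **Wedge entry:** the wedge first caught on the heel's top edge. That gave a brief 76 N at the wrist, under the 120 N limit, and tilted and slipped the wedge a few mm in the grip. I pulled it straight against the spacers before pushing it in.
- **Gap size:** the pictures gave a gap of about 18.5 mm, but the jam depth implies about 20.5 mm. Two spacers is right for either.

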